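# Load the glaze shaker with its sprung keeper rail wedged open

## Task

Load the glaze shaker for the next class. Its keeper rail springs shut over the bottles, so push the beech wedge right into the gap at the end of the rail, to its full thickness, and let go so that it holds the rail open by itself; with the rail wedged open, take out the empty bottle that has no cap and stand it upright in the white wash tray, and put full capped bottles from the paper into every pocket that is empty, leaving the full bottles that are already in the shaker where they are. Then pull the wedge out so that the rail springs fully shut over five full bottles, lay the wedge back on the table, and leave the brush jar and the cup alone.

Things in the scene. Friction and masses are not known exactly. Their poses are not given: they have to be found in the camera images.
- shaker: Bench shaker, grey, 170 x 410 mm, fixed. Origin: centre of its underside; x from the robot's side to the far side, y along its row of five pockets. A steel keeper rail runs along the row's front (-x) side. Past the row's -y end an aluminium bracket sticks out: a level sill, its top 125 mm above the table, and on it an upright plate 40 mm high. The rail's free end stands in front of (-x of) that plate.
- gap (a point): Mouth of the gap that takes the wedge, between plate and rail end; axes as the shaker's. The point is the outer end of the plate's -x face, on the sill. Plate face at x = 0; rail's inner face at x = -10 mm when shut; rail 34 mm high, its end at y = +5 mm. The gap is open to -y and above and runs in +y to a stop tab at y = +80 mm. The sill ends at y = 0; nothing is under the gap beyond (-y).
- keeper (a joint): Travel of the sprung keeper rail in m: 0 = shut, grows as it is forced to the shaker's -x, up to 0.030. Springs 4 N at 0, 7 N at 0.017; let go, it shuts at once. Shut, its flange (top 161 mm above the table) lies 2 mm over the shoulders of the bottles, 9 mm in from their front edge, so that none can be lifted out or put in. From 0.014 on all five pockets are clear.
- wedge_grip (a point): Beech wedge, 140 mm long, lying on its edge, 44 mm high, 0.1 kg. The point is where to hold it: 33 mm from the butt, mid-thickness, half-way up (22 mm). x points to the nose, 107 mm ahead. From above: 27 mm thick (y = -13.5 to +13.5) for 80 mm from the butt, then tapering over 60 mm to a 5 mm nose, all on the +y side; the -y side is straight. Full thickness in the gap opens the rail 17 mm.
- empty_c (a point): Empty bottle without a cap, standing in one pocket of the shaker: the only one with a bare open neck. White plastic, 0.07 kg, body 60 mm diameter and 75 mm high with a flat shoulder, neck 25 mm diameter and 20 mm high, 95 mm in all. The point is on its axis, 47.5 mm above its base; z up.
- tray_in (a point): White wash tray on the table, fixed, 120 x 220 mm outside (x, y), rim 30 mm high, walls 4 mm. The point is the centre of its inner floor, 4 mm above the table.
- pocket0 (a point): Pocket 1 of 5 in the shaker's cradle, counted from the bracket end (-y); 78 mm apart, 68 x 70 mm inside (x, y), walls 35 mm high (back and ends 55), floor 80 mm above the table. The point is where a capped bottle's centre comes (51.5 mm above the floor) when it stands in the middle; axes as the shaker's.
- pocket1 (a point): Pocket 2 of 5 in the shaker's cradle, counted from the bracket end (-y); 78 mm apart, 68 x 70 mm inside (x, y), walls 35 mm high (back and ends 55), floor 80 mm above the table. The point is where a capped bottle's centre comes (51.5 mm above the floor) when it stands in the middle; axes as the shaker's.
- pocket2 (a point): Pocket 3 of 5 in the shaker's cradle, counted from the bracket end (-y); 78 mm apart, 68 x 70 mm inside (x, y), walls 35 mm high (back and ends 55), floor 80 mm above the table. The point is where a capped bottle's centre comes (51.5 mm above the floor) when it stands in the middle; axes as the shaker's.
- pocket3 (a point): Pocket 4 of 5 in the shaker's cradle, counted from the bracket end (-y); 78 mm apart, 68 x 70 mm inside (x, y), walls 35 mm high (back and ends 55), floor 80 mm above the table. The point is where a capped bottle's centre comes (51.5 mm above the floor) when it stands in the middle; axes as the shaker's.
- pocket4 (a point): Pocket 5 of 5 in the shaker's cradle, counted from the bracket end (-y); 78 mm apart, 68 x 70 mm inside (x, y), walls 35 mm high (back and ends 55), floor 80 mm above the table. The point is where a capped bottle's centre comes (51.5 mm above the floor) when it stands in the middle; axes as the shaker's.
- loaded1_c (a point): Full bottle that may already stand in a pocket of the shaker (one to three of the four are present). White plastic bottle with a grey screw cap, body 60 mm diameter and 75 mm high with a flat shoulder, cap 30 mm diameter and 28 mm high, 103 mm in all, about 0.26 kg. The point is on its axis, 51.5 mm above its base; z up.
- loaded2_c (a point): Full bottle that may already stand in a pocket of the shaker (one to three of the four are present). White plastic bottle with a grey screw cap, body 60 mm diameter and 75 mm high with a flat shoulder, cap 30 mm diameter and 28 mm high, 103 mm in all, about 0.26 kg. The point is on its axis, 51.5 mm above its base; z up.
- loaded3_c (a point): Full bottle that may already stand in a pocket of the shaker (one to three of the four are present). White plastic bottle with a grey screw cap, body 60 mm diameter and 75 mm high with a flat shoulder, cap 30 mm diameter and 28 mm high, 103 mm in all, about 0.26 kg. The point is on its axis, 51.5 mm above its base; z up.
- loaded4_c (a point): Full bottle that may already stand in a pocket of the shaker (one to three of the four are present). White plastic bottle with a grey screw cap, body 60 mm diameter and 75 mm high with a flat shoulder, cap 30 mm diameter and 28 mm high, 103 mm in all, about 0.26 kg. The point is on its axis, 51.5 mm above its base; z up.
- spare1_c (a point): Spare full bottle, standing on the sheet of paper on the table (paper 1 mm, flat). White plastic bottle with a grey screw cap, body 60 mm diameter and 75 mm high with a flat shoulder, cap 30 mm diameter and 28 mm high, 103 mm in all, about 0.26 kg. The point is on its axis, 51.5 mm above its base; z up.
- spare2_c (a point): Spare full bottle, standing on the sheet of paper on the table (paper 1 mm, flat). White plastic bottle with a grey screw cap, body 60 mm diameter and 75 mm high with a flat shoulder, cap 30 mm diameter and 28 mm high, 103 mm in all, about 0.26 kg. The point is on its axis, 51.5 mm above its base; z up.
- spare3_c (a point): Spare full bottle, standing on the sheet of paper on the table (paper 1 mm, flat). White plastic bottle with a grey screw cap, body 60 mm diameter and 75 mm high with a flat shoulder, cap 30 mm diameter and 28 mm high, 103 mm in all, about 0.26 kg. The point is on its axis, 51.5 mm above its base; z up.
- spare4_c (a point): Spare full bottle, standing on the sheet of paper on the table (paper 1 mm, flat). White plastic bottle with a grey screw cap, body 60 mm diameter and 75 mm high with a flat shoulder, cap 30 mm diameter and 28 mm high, 103 mm in all, about 0.26 kg. The point is on its axis, 51.5 mm above its base; z up.
- brush_jar: Bystander: glass jar full of brushes, 72 mm diameter, about 240 mm high with the brushes. Origin at the centre of its underside.
- cup: Bystander: paper cup, 80 mm diameter, 95 mm high. Origin at the centre of its underside.
Things that resemble listed ones, but are neither listed nor needed, are in the scene too. Several things look just like the part that bears wedge_grip: the one meant starts farthest from the robot's base.

How it is judged:
By the outcome, as a careful person would: the job done as asked, in the order asked, and still so for the second after the job is handed in, with the robot touching nothing.
Of loaded1, loaded2, loaded3, loaded4 only 1 to 3 are there at a start; the rules pass over those that are not, and their reading is None.
At some moment in a run one of spare1, spare2, spare3, spare4 may be knocked a few centimetres aside while the robot is not near it.
It also fails if it takes over 210 s, if anything falls off the work surface, if the arm or the gripper's body presses on something with over 40 N, if the wrist force passes 120 N, or if a joint passes its speed limit or range.

## Robot

A 6-joint arm with a two-finger parallel gripper is mounted at the origin on the work surface. World frame = base frame: x ahead of the robot, y to its left, z up, the work surface at z = 0. Lengths are in m, angles in degrees, forces in N, time in s.
With the tool pointing down it reaches from about 0.35 to 0.925 m from the base axis. Payload 6.4 kg.
Tool frame: the origin (TCP) lies midway between the tips of the shut fingers; the grasp point (between the pads) lies 19 mm behind it; z points along the fingers, x is the direction in which the jaws open and shut, and the axes are right-handed (so a half turn about z gives the same grasp; the last joint's range is limited). The gripper opens to 85 mm and grips with 20 to 120 N. Pads are 22 mm wide; open, the fingers measure 114 mm over their backs; the gripper's body (76 mm by 85 mm) begins 54 mm behind the grasp point. The pads swing forward as they close: fully open they stand 13 mm farther back than shut.
Start: joints at [54.024, 14.043, 89.255, -0, 76.702, -9.975], TCP at [0.285, 0.584, 0.198] pointing down, gripper open.
Joint ranges: [-179.41, 179.41], [-58.25, 129.5], [7.25, 145.43], [-54.29, 234.29], [11.92, 165.04], [-157.13, 157.13]. Speed limits (degrees/s): [147.25, 147.25, 180, 180, 180, 180].

## Interface

Orientations are given as [roll, pitch, yaw] about the fixed x, y, z axes, in that order (R = Rz(yaw) Ry(pitch) Rx(roll)).
In Python, from rig import bot gives the robot as it stands. The module is installed in compiled form; this text tells all that it offers.
- The arm moves only by the tool carry_out, never from a script. Its argument "rows" is a list of rows, each an object with "dp": the shift along the tool's x, y, z in mm, a list of three; "spin": the turn about the tool's z in degrees. A call has 1 to 12 rows; each row is the pose to reach, as a shift and turn from the pose measured when the call began, along the tool's axes at that moment; what a row does not reach only later rows make up. A row lasts 1/12 s, in which the tool goes at most 41.7 mm and 7.16 degrees, less where a joint would pass 70% of its speed; a pose out of reach is approached as far as the arm can. A call with a gripper value outside its range is refused whole. "fingers" is the finger opening in mm, from 0 to 85.4, set as the call begins (left out, the last holds). The fingers move at their own pace and stop on an object; the grip force is fixed at half the most. Time passes only in rows, so rows that repeat a pose let the fingers close. It gives the time, the measured TCP pose, the force and the opening at its end, in the units of the state.
- bot.get_state(): the state, without advancing time (a new reading comes with each control period).
- bot.get_image(name): name is "side" or "top"; returns (picture, depth): 384x512x3 uint8, red, green, blue; 384x512 float32, m along the optical axis (not along the pixel's ray), 0 where there is no reading.
- bot.camera_params(name): a dict with "vfov" (degrees; the focal length in pixels is half the picture's height over the tangent of half this angle, whatever the lens; pixels are square), "cx", "cy" (the principal point, pixels), "pose" (4x4, takes a point from camera to world coordinates). Camera axes: x right, y down, z forward; pixel columns grow to the right and rows downward; lengths in m; the calibration is good to about 2 mm. A picture is of the moment at which its call begins. camera_params takes no time and is no camera call.
- bot.hand_in(): hands the job in, once; it reports no verdict.
Trained networks look in the newest picture that a camera, given by its name, has taken for a name from the list of things; names that differ only in an ending like _2 or _b are one class to them, and where a whole thing is asked for, a point or a joint stands for the part that bears it (a point fixed in the world has none). Each returns a list of dicts, best first, with "p" (0 to 1); they miss things now and then, are a little off and sometimes report something else, mostly with a low value. They report only what shows in the picture. A call takes as long as a camera call. They do not tell look-alikes from the thing itself.
- bot.cut_out(thing, camera): "mask" (384x512 bool, what is visible of it) and "xy" ([column, row] in pixels, amid what is visible of it).
The state is a dict: "time": time; "joint_pos": joint angles; "joint_velocities": joint speeds; "tau": joint torques, N m; "tcp_pos": TCP position; "ee_rot": TCP orientation; "ft_force": force on the tool from outside, world axes, zero at the start; "wrist_torque": the same for the moment, N m; "width": finger opening in m.
Only numpy, scipy, OpenCV 4.12 (cv2) and the standard library are available. Lean on these libraries where they do the work, as an engineer would, in place of code of your own. Each camera call takes 0.05 s, during which the arm holds its last target.

## Working session

There is one attempt and no reset: what is moved stays moved. The work goes in short steps, Python scripts to look and compute and a tool call to move; the robot and the scene stay as the last step left them, time stands still between calls to the robot, and variables do not carry over. Pictures are saved under pics/ and viewed, and the job is handed in when it is done.

Besides the shell and the picture viewer there is one more tool, called after "Request:" as a command line: name --argument value ..., lists and objects as JSON in quotes. carry_out: Moves the arm, as the interface text tells. Its arguments: {"type":"object","properties":{"rows":{"type":"array","items":{"type":"object","properties":{"dp":{"type":"array","items":{"type":"number"}},"spin":{"type":"number"}}}},"fingers":{"type":"number"}},"required":["rows"]}

```bash
mkdir -p pics; ls; cat > h.py <<'E'
import numpy as np, cv2
from rig import bot
from scipy.spatial.transform import Rotation as Ro
def K(n):
    c=bot.camera_params(n); f=192/np.tan(np.radians(c['vfov'])/2); return f,c['cx'],c['cy'],np.array(c['pose'])
def shot(n,tag):
    im,d=bot.get_image(n); cv2.imwrite(f'pics/{tag}.png',im[:,:,::-1]); np.save(f'/tmp/{n}.npy',d); np.save(f'/tmp/{n}_im.npy',im); return im,d
def cloud(n,d):
    f,cx,cy,P=K(n); v,u=np.mgrid[0:384,0:512]; 
    X=np.stack([(u-cx)/f*d,(v-cy)/f*d,d],-1); return X@P[:3,:3].T+P[:3,3]
def proj(n,p):
    f,cx,cy,P=K(n); q=(np.atleast_2d(p)-P[:3,3])@P[:3,:3]; return np.c_[q[:,0]/q[:,2]*f+cx,q[:,1]/q[:,2]*f+cy]
E
python3 - <<'E'
from h import *
for n in('side','top'):
    shot(n,n+'0'); c=bot.camera_params(n); print(n,c)
print(bot.get_state())
E
```

```text
pics
side {'vfov': 53.155126743858276, 'cx': 256.5596853341431, 'cy': 189.370695378411, 'pose': array([[ 0.86122083, -0.3156211 ,  0.3983491 ,  0.03324262],
       [-0.50813247, -0.51930337,  0.68711382, -0.68646718],
       [-0.01000359, -0.79417084, -0.60761221,  0.77289167],
       [ 0.        ,  0.        ,  0.        ,  1.        ]])}
top {'vfov': 51.270258060723265, 'cx': 263.4403419224961, 'cy': 187.58855017404525, 'pose': array([[-0.02828739, -0.99629634,  0.08119988,  0.3710969 ],
       [-0.99947962,  0.0294503 ,  0.01315957,  0.01749562],
       [-0.0155022 , -0.08078537, -0.99661096,  1.1730022 ],
       [ 0.        ,  0.        ,  0.        ,  1.        ]])}
{'time': 0.1, 'joint_pos': array([ 5.40259708e+01,  1.40780491e+01,  8.93166592e+01,  2.17185749e-03,
        7.67013519e+01, -9.97640862e+00]), 'joint_velocities': array([-0.00519968, -0.0458412 , -0.17145235,  0.07052115, -0.07652609,
        0.06279879]), 'tau': array([-8.36329709e-04, -4.30667996e+01, -3.27130258e+01, -2.19561662e-04,
        2.83689726e-03,  1.74617696e-05]), 'tcp_pos': array([0.28459233, 0.58378558, 0.19692554]), 'ee_rot': array([-1.79981277e+02,  9.42415477e-02,  6.40018935e+01]), 'ft_force': array([0.37932805, 0.3014565 , 0.3134373 ]), 'wrist_torque': array([-0.03504965,  0.00444149, -0.01048201]), 'width': 0.08521402559765173}
```

View pics/side0.png

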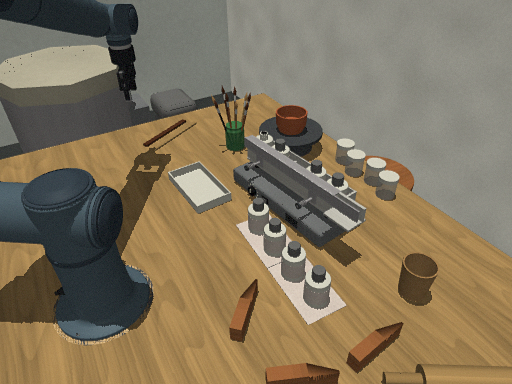

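View pics/top0.png

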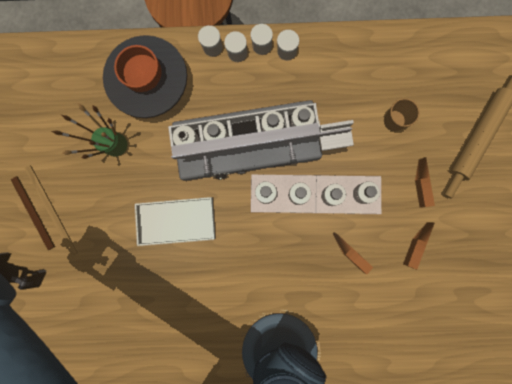

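```bash
python3 - <<'E'
from h import *
im=np.load('/tmp/top_im.npy')[:,:,::-1]
cv2.imwrite('pics/topc.png',cv2.resize(im[90:220,160:390],None,fx=3.4,fy=3.4,interpolation=cv2.INTER_CUBIC))
im2=np.load('/tmp/side_im.npy')[:,:,::-1]
cv2.imwrite('pics/sidec.png',cv2.resize(im2[120:260,220:400],None,fx=4,fy=4,interpolation=cv2.INTER_CUBIC))
C=cloud('top',np.load('/tmp/top.npy'))
for t in ['wedge_grip','spare1_c','loaded1_c','empty_c','shaker','keeper','tray_in','brush_jar','cup']:
    r=bot.cut_out(t,'top')
    for k in r[:10]:
        m=k['mask']; P=C[m]; P=P[np.isfinite(P).all(1)]
        print(t,round(k['p'],2),np.round(k['xy']),m.sum(),np.round(np.median(P,0),3),np.round(np.percentile(P[:,2],95),3))
E
```

```text
wedge_grip 0.65 [352. 256.] 450 [ 0.265 -0.212  0.044] 0.048
wedge_grip 0.63 [417. 245.] 694 [ 0.287 -0.394  0.042] 0.047
spare1_c 0.65 [366. 192.] 477 [ 0.437 -0.247  0.075] 0.105
loaded1_c 0.93 [271. 123.] 372 [0.622 0.004 0.157] 0.186
empty_c 0.61 [185. 135.] 398 [0.595 0.23  0.156] 0.177
empty_c 0.43 [177. 220.] 3292 [0.376 0.294 0.005] 0.031
shaker 0.76 [250. 145.] 8295 [0.575 0.056 0.086] 0.163
keeper 0.83 [247. 141.] 2262 [0.577 0.063 0.161] 0.164
keeper 0.26 [252. 142.] 8232 [0.574 0.057 0.085] 0.163
tray_in 0.66 [177. 221.] 3239 [0.376 0.294 0.005] 0.031
brush_jar 0.75 [102. 142.] 1269 [0.6   0.465 0.096] 0.207
brush_jar 0.54 [365. 192.] 466 [ 0.438 -0.247  0.075] 0.105
brush_jar 0.39 [266. 193.] 379 [0.446 0.026 0.076] 0.105
cup 0.89 [402. 116.] 795 [ 0.66  -0.371  0.054] 0.096
cup 0.39 [424. 185.] 665 [ 0.459 -0.42   0.042] 0.047
cup 0.16 [251. 144.] 8345 [0.574 0.058 0.086] 0.163
```

View pics/topc.png

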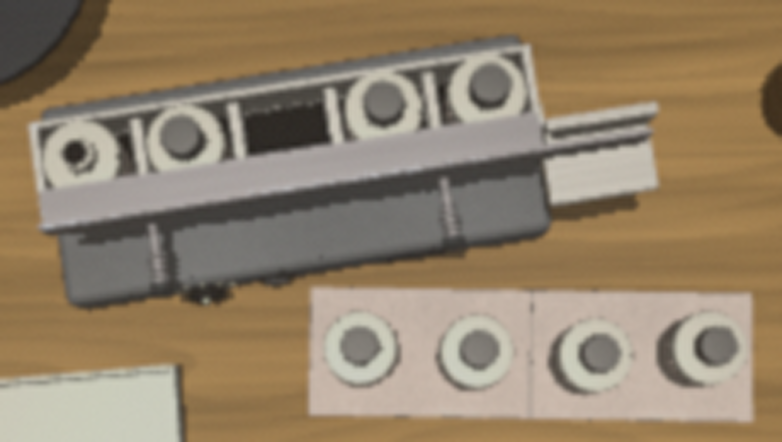

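View pics/sidec.png

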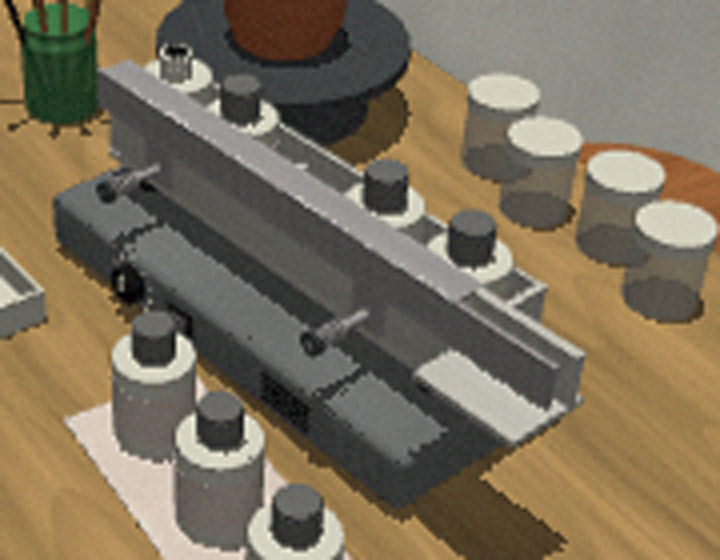

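```bash
python3 - <<'E'
from h import *
for n in('top','side'):
    C=cloud(n,np.load(f'/tmp/{n}.npy'))
    z=C[...,2]; 
    # flange top
    m=(abs(z-.161)<.004)&(C[...,0]>.4)&(C[...,0]<.72)&(C[...,1]>-.22)&(C[...,1]<.33)
    r=bot.cut_out('keeper',n)[0]; print(n,r['p'],r['xy'])
    mm=r['mask']&m
    P=C[mm][:,:2].astype(np.float32); print(mm.sum(), cv2.minAreaRect(P*1000))
    c=P.mean(0); w,V=np.linalg.eigh(np.cov((P-c).T)); print(c,np.degrees(np.arctan2(V[1,1],V[0,1])))
E
```

```text
top 0.83 [247.4, 140.7]
1756 ((582.9035034179688, 36.98503112792969), (31.470531463623047, 460.7764892578125), 7.267710208892822)
[0.5785436  0.06620641] 96.94295673671647
side 0.78 [300.7, 173.8]
888 ((586.7529907226562, 31.482406616210938), (39.12809753417969, 464.820556640625), 7.192445278167725)
[0.58019537 0.0382778 ] 96.79960228841483
```

```bash
cat >> h.py <<'E'
def toS(P,o,a):
    c,s=np.cos(np.radians(a)),np.sin(np.radians(a)); d=P[...,:2]-np.array(o); return np.stack([d[...,0]*c+d[...,1]*s,-d[...,0]*s+d[...,1]*c],-1)
def fromS(q,o,a):
    c,s=np.cos(np.radians(a)),np.sin(np.radians(a)); return np.array([o[0]+q[0]*c-q[1]*s,o[1]+q[0]*s+q[1]*c])
E
python3 - <<'E'
from h import *
o=(0.58,0.05);a=7.0
out=[]
for n in('top','side'):
    C=cloud(n,np.load(f'/tmp/{n}.npy')); q=toS(C,o,a)*1000; z=C[...,2]*1000
    im=np.load(f'/tmp/{n}_im.npy')
    H=np.zeros((200,540)); 
    # rows x:-100..100 (up=+x), cols y: 300..-240 -> col=300-y
    r=np.round(100-q[...,0]).astype(int); c=np.round(250-q[...,1]).astype(int)
    ok=(r>=0)&(r<200)&(c>=0)&(c<540)&(z>20)
    np.maximum.at(H,(r[ok],c[ok]),z[ok])
    H=cv2.dilate(H,np.ones((3,3)))
    g=cv2.applyColorMap(np.uint8(np.clip(H*1.3,0,255)),cv2.COLORMAP_JET); g=cv2.resize(g,None,fx=1.45,fy=1.45,interpolation=cv2.INTER_NEAREST)
    for y in range(-250,251,50):
        cc=int((250-y)*1.45); cv2.line(g,(cc,0),(cc,8),(255,255,255),1)
    out.append(g)
cv2.imwrite('pics/ortho.png',np.vstack(out))
E
```

```text
(no output)
```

View pics/ortho.png

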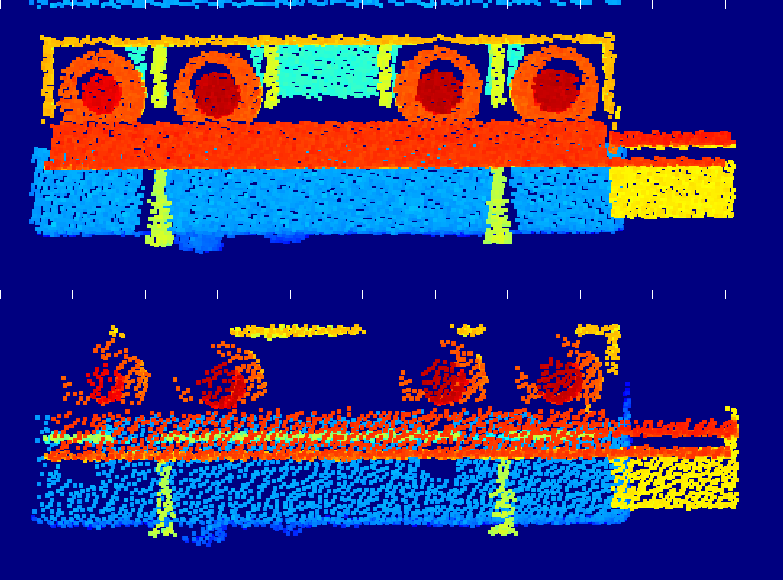

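```bash
python3 - <<'E'
from h import *
o=(0.58,0.05);a=7.0
pc=lambda v:np.round(np.percentile(v,[1,5,25,50,75,95,99]),1)
for n in('top','side'):
    C=cloud(n,np.load(f'/tmp/{n}.npy')); q=toS(C,o,a)*1000; x,y=q[...,0],q[...,1]; z=C[...,2]*1000
    def rep(t,m): 
        if m.sum()>5: print(n,t,m.sum(),'x',pc(x[m]),'y',pc(y[m]),'z',pc(z[m])[[1,3,5]])
    rep('back',(z>130)&(z<140)&(x>60)&(x<90)&(abs(y)<230))
    rep('end-',(z>130)&(z<140)&(y<-160)&(y>-190)&(x>25)&(x<60))
    rep('end+',(z>130)&(z<140)&(y>210)&(y<230)&(x>25)&(x<60))
    rep('plate',(z>160)&(z<170)&(y<-180)&(x>-6)&(x<20))
    rep('rail',(z>156)&(z<166)&(y<-180)&(x<-8)&(x>-25))
    rep('flange',(z>156)&(z<166)&(y>-160)&(x<30)&(x>-25))
    rep('sill',(z>120)&(z<130)&(y<-180)&(x<-20))
    for y1,y2 in((100,230),(-160,-30)):
        m=(z>130)&(z<140)&(x>60)&(x<90)&(y>y1)&(y<y2)
        if m.sum()>5:print('  back',y1,pc(x[m]))
        m=(z>156)&(z<166)&(y>y1)&(y<y2)&(x<-10)&(x>-25); print('  railfront',pc(x[m]))
    for h,t in((183,'cap'),(175,'neck')):
      for yc in (180,100,22,-56,-134):
        m=(z>h-6)&(z<h+4)&(abs(y-yc)<35)&(x>0)
        if m.sum()>10: print(t,yc,m.sum(),(x[m].min()+x[m].max())/2,(y[m].min()+y[m].max())/2, 'med',np.median(x[m]),np.median(y[m]))
    # dividers
    for yc in (140,62,-17,-95):
        m=(z>108)&(z<120)&(abs(y-yc)<15)&(x>30)&(x<65); print('div',yc,m.sum(),pc(y[m])) if m.sum()>5 else 0
E
```

```text
top back 301 x [62.6 69.8 71.4 72.8 74.1 75.6 76.3] y [-170.7 -163.4  -75.1   29.2  128.   211.5  219.8] z [131.  135.1 138.4]
top end- 35 x [25.6 26.7 33.5 42.6 52.4 59.1 59.6] y [-171.9 -171.8 -170.6 -169.2 -167.2 -166.5 -166.3] z [131.2 135.6 138.8]
top end+ 37 x [26.9 27.7 35.8 43.8 52.7 59.2 59.5] y [214.6 215.  216.1 217.6 219.7 220.6 220.9] z [131.4 135.6 138.8]
top plate 100 x [1.1 1.7 3.2 5.2 7.3 9.2 9.8] y [-252.5 -250.6 -236.8 -219.  -199.3 -183.6 -180.6] z [161.6 165.4 167.9]
top rail 53 x [-12.9 -12.8 -11.9 -11.   -9.6  -8.7  -8.3] y [-248.  -245.6 -232.5 -216.9 -201.  -186.  -182. ] z [157.3 161.2 163.7]
top flange 1894 x [-14.1 -12.9  -6.3   2.3  10.8  23.1  28.4] y [-155.8 -142.4  -66.8   29.6  124.1  197.5  212.5] z [157.1 161.3 164.4]
top sill 305 x [-48.5 -47.5 -41.4 -34.6 -27.2 -21.5 -20.5] y [-254.1 -251.1 -235.9 -217.5 -198.4 -184.2 -180.5] z [122.3 125.3 128.4]
  back 100 [62.5 65.7 70.8 71.8 73.2 74.5 74.9]
  railfront [-14.7 -14.6 -13.8 -12.6 -11.3 -10.4 -10.2]
  back -160 [71.5 71.9 72.6 73.7 74.8 76.1 76.3]
  railfront [-13.6 -13.4 -12.9 -12.  -11.1 -10.3 -
[... 2097 characters left out ...]
8579236 22.098633024070455 med 957.3039898367324 24.34397851135939
cap -56 120 492.82279570488566 -55.81331996979915 med 46.23386096265959 -56.43773841345855
cap -134 131 486.4516009227951 -134.45209790957142 med 44.08752003869605 -136.33344005521022
neck 180 71 505.2244163130589 180.8532224817751 med 44.13558890419425 178.46599259953067
neck 100 67 497.97036356049796 100.20204798727005 med 963.6313329497117 94.68547771124263
neck 22 39 954.5530099427308 23.53519121617691 med 956.9823777774283 23.241501946075065
neck -56 74 489.7977125035639 -54.87527069458684 med 943.9392137809948 -59.87207485210837
neck -134 84 486.0875979714181 -134.19617673290054 med 933.3551435415175 -139.82698189951668
```

```bash
python3 - <<'E'
from h import *
for n in('top','side'):
    C=cloud(n,np.load(f'/tmp/{n}.npy')); z=C[...,2]
    if n=='top':
        m=(z>.034)&(z<.054)&(abs(C[...,0]-.46)<.12)&(abs(C[...,1]+.42)<.09)
    else:
        m=(z>.036)&(z<.054)&(abs(C[...,0]-.46)<.12)&(abs(C[...,1]+.42)<.09)
    P=C[m][:,:2]*1000; print(n,m.sum(),np.median(z[m]))
    R=cv2.minAreaRect(P.astype(np.float32)); print(R)
    hull=cv2.convexHull(P.astype(np.float32))[:,0]; print(np.round(cv2.approxPolyDP(hull,5,True)[:,0],1).tolist())
    print('hull',np.round(hull).astype(int).tolist())
im=np.load('/tmp/top_im.npy')[:,:,::-1]
a=cv2.resize(im[140:280,320:460],None,fx=4,fy=4,interpolation=cv2.INTER_CUBIC);cv2.imwrite('pics/wc.png',a)
E
```

```text
top 609 0.042994226176715555
((439.44366455078125, -459.2714538574219), (195.64517211914062, 101.47299194335938), 0.16218194365501404)
[[537.2000122070312, -423.20001220703125], [460.8999938964844, -408.79998779296875], [341.79998779296875, -425.70001220703125], [341.6000061035156, -437.8999938964844], [438.0, -508.6000061035156], [509.0, -509.79998779296875]]
hull [[537, -423], [525, -419], [486, -411], [474, -408], [461, -409], [430, -413], [342, -426], [342, -436], [342, -438], [427, -503], [432, -506], [438, -509], [460, -510], [509, -510], [537, -426]]
side 992 0.04362172296967809
((440.3392028808594, -461.37701416015625), (198.25205993652344, 99.0046615600586), 1.952745795249939)
[[538.5, -430.20001220703125], [474.6000061035156, -410.70001220703125], [340.1000061035156, -430.79998779296875], [341.0, -438.5], [425.70001220703125, -502.29998779296875], [468.5, -509.8999938964844], [498.79998779296875, -507.6000061035156]]
hull [[538, -430], [538, -426], [529, -423], [527, -422], [497, -415], [475, -411], [472, -411], [456, -412], [398, -419], [341, -427], [340, -431], [340, -437], [341, -439], [421, -499], [426, -502], [431, -505], [438, -509], [441, -510], [468, -510], [497, -509], [499, -508]]
```

View pics/wc.png

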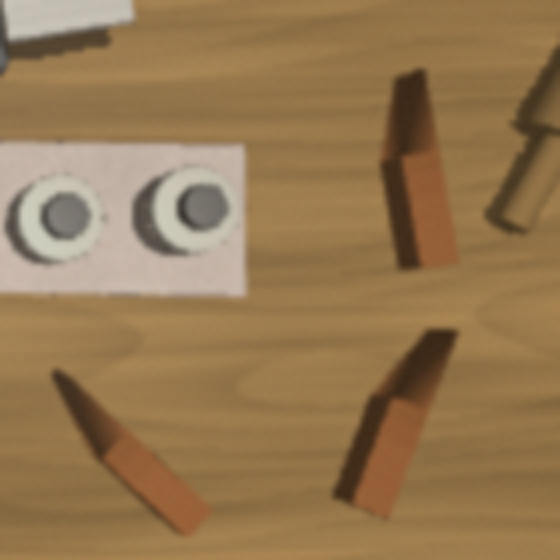

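```bash
python3 - <<'E'
from h import *
for n in('top','side'):
    C=cloud(n,np.load(f'/tmp/{n}.npy')); z=C[...,2]
    m0=(z>.012)&(C[...,0]>.385)&(C[...,0]<.56)&(C[...,1]>-.475)&(C[...,1]<-.385)
    P=C[m0]*1000
    print(n,m0.sum()); 
    for x in range(390,550,10):
        s=P[(abs(P[:,0]-x)<5)]; t=s[s[:,2]>35]
        if len(t)>2: print(x,len(s),len(t),'y',np.round([t[:,1].min(),t[:,1].max()],1),'z',np.round(np.percentile(t[:,2],[5,50,95])))
        elif len(s): print(x,len(s),'maxz',s[:,2].max(), s[:,1].min(),s[:,1].max())
im=np.load('/tmp/side_im.npy')[:,:,::-1]
cv2.imwrite('pics/wc2.png',cv2.resize(im[270:384,220:420],None,fx=4,fy=4,interpolation=cv2.INTER_CUBIC))
E
```

```text
top 602
400 38 28 y [-445.5 -418.1] z [39. 44. 46.]
410 52 42 y [-446.2 -416.7] z [40. 44. 48.]
420 47 36 y [-442.6 -415.1] z [37. 44. 48.]
430 53 43 y [-441.2 -414.5] z [39. 44. 48.]
440 45 33 y [-440.3 -412.2] z [39. 44. 47.]
450 53 44 y [-439.2 -411.1] z [40. 44. 47.]
460 46 35 y [-438.3 -408.8] z [39. 44. 47.]
470 53 41 y [-435.6 -408.4] z [40. 45. 47.]
480 45 34 y [-437.3 -410. ] z [39. 44. 47.]
490 43 32 y [-432.6 -410.5] z [39. 44. 47.]
500 37 27 y [-433.1 -414.6] z [39. 45. 46.]
510 32 23 y [-432.2 -416.2] z [38. 44. 48.]
520 30 20 y [-430.6 -418.5] z [38. 44. 49.]
530 22 12 y [-430.4 -422.5] z [38. 44. 46.]
540 6 3 y [-426.2 -423.2] z [40. 40. 48.]
side 1045
400 155 74 y [-446.3 -419.2] z [36. 44. 46.]
410 88 72 y [-446.1 -419.1] z [41. 44. 46.]
420 81 67 y [-444.1 -417.2] z [40. 44. 46.]
430 86 68 y [-443.4 -415.6] z [41. 44. 46.]
440 76 65 y [-442.5 -415.1] z [39. 44. 46.]
450 81 68 y [-441.8 -413.2] z [40. 44. 46.]
460 80 68 y [-440.7 -412.4] z [40. 44. 46.]
470 77 64 y [-438.9 -410.7] z [38. 44. 46.]
480 70 57 y [-437.6 -411.5] z [40. 44. 46.]
490 65 53 y [-436.3 -413.6] z [40. 44. 46.]
500 59 45 y [-435.4 -414.9] z [41. 45. 46.]
510 45 34 y [-434.3 -418.3] z [37. 44. 46.]
520 39 28 y [-433.3 -421.3] z [39. 44. 46.]
530 31 19 y [-431.6 -422.4] z [37. 44. 46.]
540 12 7 y [-430.6 -425.3] z [37. 43. 45.]
```

View pics/wc2.png

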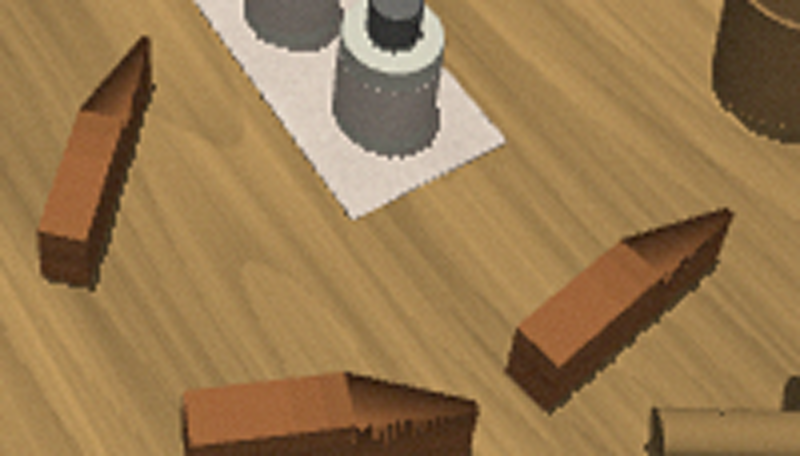

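```bash
python3 - <<'E'
from h import *
from scipy.optimize import minimize
poly=lambda: np.array([[-33,-13.5],[107,-13.5],[107,-8.5],[47,13.5],[-33,13.5]],np.float32).reshape(-1,1,2)
for n in('top','side'):
    C=cloud(n,np.load(f'/tmp/{n}.npy')); z=C[...,2]
    m0=(z>.038)&(C[...,0]>.38)&(C[...,0]<.56)&(C[...,1]>-.475)&(C[...,1]<-.385)
    P=C[m0]*1000; pg=poly()
    def cost(t):
        q=toS(P,t[:2],t[2])
        return sum(max(0,-cv2.pointPolygonTest(pg,(float(a),float(b)),True))for a,b in q)+0
    # area tight: signed distance transform of max coverage
    best=None
    for th in np.arange(4,10,.5):
        for gx in range(420,442,1):
            r=minimize(lambda yy:cost([gx,yy[0],th]),[-429],method='Nelder-Mead',options=dict(xatol=.1,maxiter=25))
            if best is None or r.fun<best[0]: best=(r.fun,gx,r.x[0],th)
    print(n,best,len(P))
    q=toS(P,best[1:3],best[3]);print(np.percentile(q[:,0],[0,1,99,100]),np.percentile(q[:,1],[0,1,99,100]))
s=bot.get_state();print(s['time'])
E
```

```text
top (np.float64(14.634499278644256), 431, np.float64(-427.85870132446297), np.float64(7.0)) 436
[-33.33570593 -32.20127195 101.78941054 105.94021402] [-15.35216315 -14.11690814  13.92396622  14.71774581]
side (np.float64(7.595151564131677), 431, np.float64(-429.34562988281255), np.float64(6.5)) 748
[-33.61848098 -32.77165871 100.83033859 106.73715038] [-14.04281737 -13.53945351  13.38044649  13.91644986]
0.65
```

```bash
cat >> h.py <<'E'
def plan(p,yaw):
    s=bot.get_state(); R=Ro.from_euler('xyz',s['ee_rot'],degrees=True).as_matrix()
    d=R.T@(np.array(p)-s['tcp_pos'])*1000
    sp=-((yaw-s['ee_rot'][2]+180)%360-180)
    print('t',round(s['time'],2),'tcp',np.round(s['tcp_pos'],4),'rot',np.round(s['ee_rot'],2),'F',np.round(s['ft_force'],1),'w',round(s['width']*1000,1),'\n dp',np.round(d,1),'spin',round(sp,1))
E
python3 -c "
from h import *
plan((.4,.05,.25),-20)"
```

```text
t 0.65 tcp [0.285  0.5842 0.1979] rot [180.  -0.  64.] F [-0.2  0.8 -0.4] w 85.6 
 dp [-429.7  337.6  -52.1] spin 84.0
```

Candidates for the wedge in the top picture are at px (425,182), (418,245) and (352,255). Their distances from the base are about 0.62, 0.49 and 0.34 m, so I choose (425,182). The crop shows a beech wedge on edge with its nose pointing up (+x).

Pocket 5 (top px 184,135) holds the uncapped bottle, and pocket 3 (243,127) is empty. Pockets 1, 2 and 4 hold capped bottles.

Request:
carry_out --rows '[{"dp":[-33,26,-20],"spin":7},{"dp":[-66,52,-40],"spin":14},{"dp":[-99,78,-52],"spin":21},{"dp":[-132,104,-52],"spin":28},{"dp":[-165,130,-52],"spin":35},{"dp":[-198,156,-52],"spin":42},{"dp":[-231,182,-52],"spin":49},{"dp":[-264,208,-52],"spin":56},{"dp":[-297,234,-52],"spin":63},{"dp":[-330,260,-52],"spin":70},{"dp":[-363,286,-52],"spin":77},{"dp":[-396,312,-52],"spin":84}]' --fingers 70

```text
time: 1.65
tcp_pos: [0.3887, 0.1037, 0.2503]
ee_rot: [-180.0, -0.1, -20.3]
ft_force: [0.8, -0.5, 0.5]
width: 0.0701
```

```bash
python3 -c "
from h import *
plan((.431,-.4285,.12),-83.2)"
```

```text
t 1.65 tcp [0.3887 0.1037 0.2503] rot [-1.7997e+02 -8.0000e-02 -2.0320e+01] F [ 0.8 -0.5  0.5] w 70.1 
 dp [224.3 484.4 130.3] spin 62.9
```

Request:
carry_out --rows '[{"dp":[17,37,0],"spin":7},{"dp":[34,74,0],"spin":14},{"dp":[51,111,0],"spin":21},{"dp":[68,148,0],"spin":28},{"dp":[85,185,0],"spin":35},{"dp":[102,222,0],"spin":42},{"dp":[119,259,0],"spin":49},{"dp":[136,296,0],"spin":56},{"dp":[153,333,0],"spin":62.9},{"dp":[170,370,0],"spin":62.9},{"dp":[187,407,20],"spin":62.9},{"dp":[204,444,40],"spin":62.9}]'

```text
time: 2.65
tcp_pos: [0.4257, -0.3799, 0.2146]
ee_rot: [-179.8, -0.2, -83.3]
ft_force: [1.0, 0.6, 0.6]
width: 0.0698
```

```bash
python3 -c "
from h import *
plan((.431,-.4285,.08),-83.2)"
```

```text
t 2.65 tcp [ 0.4257 -0.3799  0.2146] rot [-179.8    -0.19  -83.27] F [1.  0.6 0.6] w 69.8 
 dp [ 48.4   0.9 134.7] spin -0.1
```

Request:
carry_out --rows '[{"dp":[20,0.4,20],"spin":0},{"dp":[40,0.8,50],"spin":0},{"dp":[48.4,0.9,80],"spin":0},{"dp":[48.4,0.9,110],"spin":0},{"dp":[48.4,0.9,134],"spin":0},{"dp":[48.4,0.9,134],"spin":0},{"dp":[48.4,0.9,134],"spin":0}]'

```text
time: 3.23
tcp_pos: [0.4304, -0.4277, 0.0797]
ee_rot: [-179.9, -0.0, -83.3]
ft_force: [0.4, -1.2, 0.4]
width: 0.0698
```

```bash
python3 - <<'E'
from h import *
plan((.431,-.4285,.005),-83.2)
im,_=shot('top','t1'); im2,_=shot('side','s1')
cv2.imwrite('pics/c1.png',np.hstack([cv2.resize(im[130:250,360:480,::-1],(390,390)),cv2.resize(im2[264:384,300:420,::-1],(390,390))]))
E
```

```text
t 3.23 tcp [ 0.4304 -0.4277  0.0797] rot [-1.7988e+02 -4.0000e-02 -8.3270e+01] F [ 0.4 -1.2  0.4] w 69.8 
 dp [ 0.8 -0.3 74.7] spin -0.1
```

View pics/c1.png

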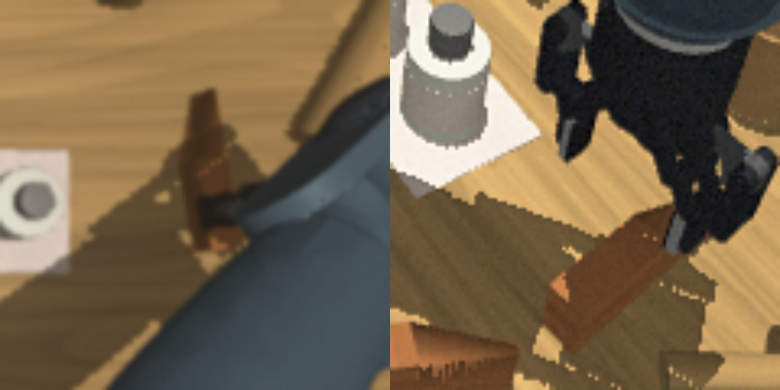

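Request:
carry_out --rows '[{"dp":[0.8,-0.3,25],"spin":0},{"dp":[0.8,-0.3,50],"spin":0},{"dp":[0.8,-0.3,65],"spin":0},{"dp":[0.8,-0.3,74],"spin":0},{"dp":[0.8,-0.3,74],"spin":0},{"dp":[0.8,-0.3,74],"spin":0}]'

```text
time: 3.83
tcp_pos: [0.4336, -0.4318, 0.0107]
ee_rot: [-179.6, -0.5, -83.2]
ft_force: [0.2, 0.4, 1.6]
width: 0.0702
```

Request:
carry_out --rows '[{"dp":[0,0,0],"spin":0},{"dp":[0,0,0],"spin":0},{"dp":[0,0,0],"spin":0},{"dp":[0,0,0],"spin":0},{"dp":[0,0,0],"spin":0},{"dp":[0,0,0],"spin":0},{"dp":[0,0,0],"spin":0},{"dp":[0,0,0],"spin":0}]' --fingers 15

```text
time: 4.5
tcp_pos: [0.4337, -0.432, 0.0111]
ee_rot: [-179.6, -0.5, -83.2]
ft_force: [0.3, 0.9, 2.1]
width: 0.0147
```

```bash
python3 - <<'E'
from h import *
o=(.58,.05);a=7.0
g=fromS((.0008,-.254),o,a); print('gap',g)
for i,(x,y) in enumerate([(.0375,-.1317),(.0370,-.0537),(.0365,.0243),(.036,.1023),(.0355,.1803)]): print(i,np.round(fromS((x,y),o,a),4))
# preinsert: nose 30mm before gap; grip at y=-137 , x=-14.5
for gy in (-.16,-.125,-.0295):
  print(gy, np.round(fromS((-.0145,gy),g,7.2),4))
plan((0,0,0),7.2)
E
```

```text
gap [ 0.61174885 -0.20200923]
0 [ 0.6333 -0.0761]
1 [0.6233 0.0012]
2 [0.6133 0.0786]
3 [0.6033 0.1559]
4 [0.5933 0.2333]
-0.16 [ 0.6174 -0.3626]
-0.125 [ 0.613  -0.3278]
-0.0295 [ 0.6011 -0.2331]
t 4.5 tcp [ 0.4337 -0.432   0.0111] rot [-179.62   -0.52  -83.25] F [0.3 0.9 2.1] w 14.7 
 dp [-480.1  379.9    4.3] spin -90.4
```

```bash
python3 - <<'E'
from h import *
im,_=shot('top','t2'); im2,_=shot('side','s2')
cv2.imwrite('pics/c2.png',np.hstack([cv2.resize(im[130:250,360:480,::-1],(390,390)),cv2.resize(im2[264:384,300:420,::-1],(390,390))]))
print(bot.get_state())
E
```

```text
{'time': 4.6, 'joint_pos': array([-55.52760722,  21.91282987, 100.96278886,   0.10933301,
        56.49761608,  27.65576924]), 'joint_velocities': array([ 0.02828416,  0.02203826, -0.07714762, -0.00537879, -0.10885232,
        0.07646052]), 'tau': array([-1.00330466e-01, -4.10394788e+01, -2.58759713e+01, -1.27224351e-02,
       -2.03575334e-01,  1.12441245e-03]), 'tcp_pos': array([ 0.433708  , -0.43195564,  0.01103566]), 'ee_rot': array([-179.62775965,   -0.512491  ,  -83.24489134]), 'ft_force': array([-0.31532154,  0.46188862,  2.72043983]), 'wrist_torque': array([0.10511399, 0.06722213, 0.01063598]), 'width': 0.015054597960617797}
```

View pics/c2.png

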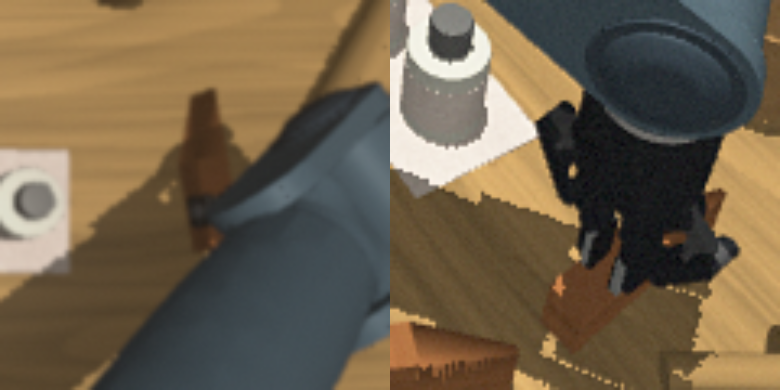

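View pics/s2.png

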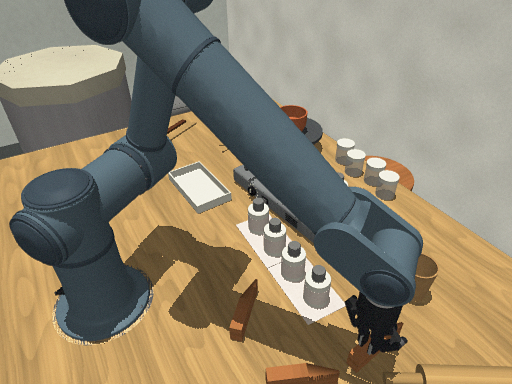

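```bash
python3 - <<'E'
from h import *
d=np.load('/tmp/side.npy');C=cloud('side',d);im=np.load('/tmp/side_im.npy')
cv2.imwrite('pics/c3.png',cv2.resize(im[300:384,330:430,::-1],None,fx=7,fy=7,interpolation=cv2.INTER_NEAREST))
for v in range(330,372,3):
    print(v,[(u,*np.round(C[v,u]*1000).astype(int)) for u in range(350,412,6)])
print(np.round(proj('side',[bot.get_state()['tcp_pos'],(.431,-.4285,.044),(.431,-.4285,.022)])))
E
```

```text
330 [(350, np.int64(456), np.int64(-366), np.int64(-1)), (356, np.int64(469), np.int64(-372), np.int64(-3)), (362, np.int64(421), np.int64(-420), np.int64(100)), (368, np.int64(437), np.int64(-421), np.int64(89)), (374, np.int64(415), np.int64(-448), np.int64(143)), (380, np.int64(424), np.int64(-454), np.int64(144)), (386, np.int64(426), np.int64(-464), np.int64(155)), (392, np.int64(432), np.int64(-471), np.int64(159)), (398, np.int64(528), np.int64(-431), np.int64(29)), (404, np.int64(559), np.int64(-428), np.int64(-1)), (410, np.int64(571), np.int64(-435), np.int64(-1))]
333 [(350, np.int64(450), np.int64(-372), np.int64(1)), (356, np.int64(463), np.int64(-378), np.int64(-2)), (362, np.int64(420), np.int64(-422), np.int64(94)), (368, np.int64(438), np.int64(-423), np.int64(80)), (374, np.int64(418), np.int64(-448), np.int64(130)), (380, np.int64(425), np.int64(-455), np.int64(135)), (386, np.int64(426), np.int64(-465), np.int64(148)), (392, np.int64(431), np.int64(-473), np.int64(154)), (398, np.int64(534), np.int64(-430), np.int64(11)), (404, np.int64(552), np.int64(-434), np.in
[... 6288 characters left out ...]
nt64(494), np.int64(-487), np.int64(1)), (410, np.int64(505), np.int64(-493), np.int64(1))]
369 [(350, np.int64(396), np.int64(-434), np.int64(0)), (356, np.int64(400), np.int64(-445), np.int64(13)), (362, np.int64(416), np.int64(-447), np.int64(1)), (368, np.int64(427), np.int64(-453), np.int64(0)), (374, np.int64(437), np.int64(-460), np.int64(1)), (380, np.int64(449), np.int64(-465), np.int64(-2)), (386, np.int64(458), np.int64(-472), np.int64(1)), (392, np.int64(469), np.int64(-479), np.int64(1)), (398, np.int64(479), np.int64(-485), np.int64(1)), (404, np.int64(492), np.int64(-490), np.int64(-2)), (410, np.int64(500), np.int64(-497), np.int64(2))]
[[364. 356.]
 [364. 347.]
 [363. 353.]]
```

View pics/c3.png

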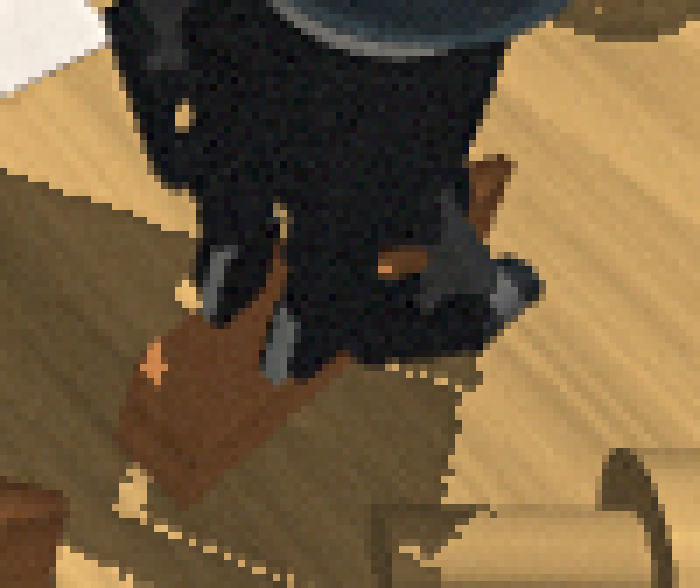

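```bash
python3 - <<'E'
from h import *
print(proj('side',[(0.434,-0.393,.09),(.426,-.462,.09),(.4304,-.4277,.08)]))
print(proj('side',[(0.434,-0.393,.12),(.426,-.462,.12)]))
C=cloud('side',np.load('/tmp/side.npy'));im=np.load('/tmp/side_im.npy').astype(int)
s=bot.get_state()
m=(im.max(-1)<70)|((im.max(-1)-im.min(-1)<25)&(im.max(-1)<150))
v,u=np.mgrid[0:384,0:512]; m&=(u>330)&(u<430)&(v>300)
R=Ro.from_euler('xyz',s['ee_rot'],degrees=True).as_matrix()
q=((C-s['tcp_pos'])@R*1000)
m&=(abs(q[...,0])<80)&(abs(q[...,1])<40)
for x in range(-60,61,5):
    t=m&(abs(q[...,0]-x)<2.5)
    if t.sum()>3: print(x,t.sum(),np.round(np.percentile(q[...,2][t],[50,90,100])), 'y',np.round(np.percentile(q[...,1][t],[0,50,100])))
E
```

```text
[[356.85672732 319.62798654]
 [378.75062032 348.9982564 ]
 [366.81861611 336.66970419]]
[[359.11674271 310.69717848]
 [381.73645662 340.18547899]]
-60 10 [-126. -117. -114.] y [10. 11. 13.]
-55 28 [-127. -114. -108.] y [ 4. 11. 13.]
-50 34 [-123. -107. -101.] y [ 3. 10. 13.]
-45 51 [-117.  -99.   11.] y [-36.   7.  13.]
-40 52 [-107.  -91.   11.] y [-25.   5.  12.]
-35 37 [-91. -88. -84.] y [-8. 10. 13.]
-30 30 [-89. -84. -81.] y [-3.  9. 25.]
-25 19 [-165.  -81.  -77.] y [ 6. 26. 30.]
-20 44 [-111.  -53.  -43.] y [ 5. 17. 33.]
-15 72 [-116.  -74.  -46.] y [-3. 17. 36.]
-10 180 [-80. -46. -31.] y [-11.  10.  37.]
-5 76 [-171.  -46.  -34.] y [-11.  34.  39.]
0 69 [-187. -119. -109.] y [ 9. 36. 38.]
5 66 [-193. -167.  -42.] y [ 9. 36. 39.]
10 137 [-143.  -55.    2.] y [-36.  21.  38.]
15 161 [-141.  -56.  -38.] y [ 5. 20. 36.]
20 219 [-123.  -62.  -41.] y [-12.  13.  34.]
25 135 [-177.  -87.  -75.] y [-7. 22. 30.]
30 158 [-178.  -89.  -82.] y [-13.  17.  27.]
35 239 [-176.  -96.  -78.] y [-10.   9.  20.]
40 80 [-140.  -96.  -84.] y [-7.  6. 12.]
45 71 [-125. -101.  -92.] y [-5.  8. 40.]
50 73 [-134. -109. -100.] y [-4. 11. 40.]
55 74 [-131. -116. -107.] y [-12.  11.  38.]
60 61 [-130. -122.  -24.] y [-14.   6.  33.]
```

Request:
carry_out --rows '[{"dp":[0,0,-20],"spin":0},{"dp":[0,0,-50],"spin":0},{"dp":[0,0,-80],"spin":0},{"dp":[0,0,-100],"spin":0},{"dp":[0,0,-100],"spin":0},{"dp":[0,0,-100],"spin":0},{"dp":[0,0,-100],"spin":0},{"dp":[0,0,-100],"spin":0},{"dp":[0,0,-100],"spin":0}]' --fingers 0

```text
time: 5.35
tcp_pos: [0.4322, -0.4301, 0.109]
ee_rot: [-179.7, -0.3, -83.2]
ft_force: [0.1, -0.6, -0.5]
width: -0.0002
```

```bash
python3 - <<'E'
from h import *
im,_=shot('top','t3'); im2,_=shot('side','s3')
s=bot.get_state(); print(s)
p=s['tcp_pos']
for n,i in(('top',im),('side',im2)):
    q=proj(n,[p,p+[0,0,.03]]);print(q)
    j=i[:,:,::-1].copy(); 
    u,v=q[0].astype(int); u0,v0=np.clip(u-60,0,392),np.clip(v-60,0,264); c=cv2.resize(j[v0:v0+120,u0:u0+120],(390,390),interpolation=cv2.INTER_NEAREST)
    for k,col in zip(q,((0,0,255),(0,255,0))): cv2.circle(c,tuple(((k-[u0,v0]+.5)*3.25).astype(int)),3,col,-1)
    cv2.imwrite(f'/tmp/{n}c.png',c)
cv2.imwrite('pics/c4.png',np.hstack([cv2.imread('/tmp/topc.png'),cv2.imread('/tmp/sidec.png')]))
E
```

```text
{'time': 5.45, 'joint_pos': array([-5.55467350e+01,  1.37697343e+01,  9.93178252e+01,  9.90883704e-02,
        6.64134618e+01,  2.76613049e+01]), 'joint_velocities': array([ 0.00794954, -0.444967  , -0.25348436, -0.05097715,  0.1327864 ,
       -0.02363173]), 'tau': array([ 7.14975162e-03, -4.02661979e+01, -3.01150453e+01,  3.63906198e-03,
       -2.01417186e-02, -5.33624856e-06]), 'tcp_pos': array([ 0.43250024, -0.43055343,  0.10970071]), 'ee_rot': array([-179.68762654,   -0.3996021 ,  -83.2483824 ]), 'ft_force': array([ 0.82020107, -0.17313773,  0.74549415]), 'wrist_torque': array([0.02471904, 0.03041031, 0.04262355]), 'width': 0.00013251746044338952}
[[438.23802716 191.94490804]
 [443.13659393 191.1290462 ]]
[[371.22378145 328.65377748]
 [373.96822961 319.47539256]]
```

View pics/c4.png

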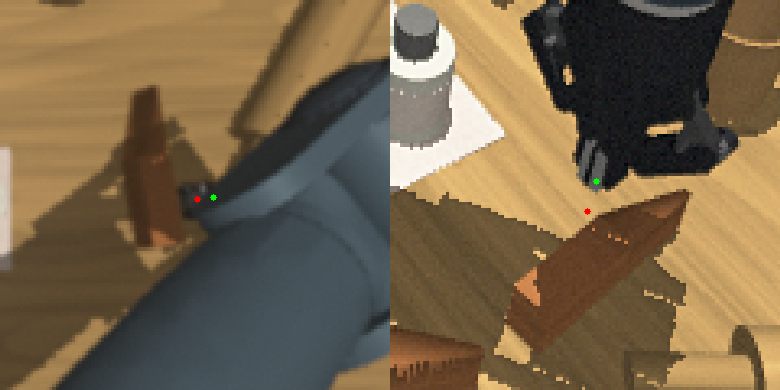

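```bash
python3 - <<'E'
from h import *
print(proj('side',[(.2846,.5838,.198),(.2846,.5838,.211),(.2846,.5838,.24)]), proj('top',[(.2846,.5838,.211)]))
C=cloud('side',np.load('/tmp/side.npy'))
for v in range(305,325,2): print(v,[tuple(np.round(C[v,u]*1000).astype(int).tolist()) for u in range(367,380,2)])
im=cv2.imread('pics/side0.png')
cv2.imwrite('pics/c5.png',cv2.resize(im[30:120,80:180],None,fx=6,fy=6,interpolation=cv2.INTER_NEAREST))
im=cv2.imread('pics/top0.png')
cv2.imwrite('pics/c6.png',cv2.resize(im[230:320,0:100],None,fx=6,fy=6,interpolation=cv2.INTER_NEAREST))
E
```

```text
[[133.71293677 107.39556389]
 [132.93668572 103.88825894]
 [131.17097027  95.91029539]] [[ 34.57845616 262.9109373 ]]
305 [(534, -337, 0), (419, -421, 183), (419, -426, 188), (420, -429, 191), (426, -429, 187), (421, -435, 198), (416, -442, 210)]
307 [(530, -342, 2), (424, -419, 171), (420, -426, 182), (423, -427, 181), (425, -430, 182), (421, -436, 193), (421, -440, 198)]
309 [(526, -345, 1), (425, -420, 165), (420, -427, 177), (421, -430, 180), (420, -435, 187), (421, -438, 189), (421, -442, 194)]
311 [(424, -417, 156), (424, -421, 161), (421, -427, 171), (421, -431, 176), (422, -434, 178), (419, -440, 188), (422, -442, 187)]
313 [(517, -354, 3), (421, -424, 161), (420, -429, 167), (421, -432, 171), (422, -436, 174), (424, -438, 175), (421, -444, 184)]
315 [(515, -358, 1), (421, -426, 157), (422, -429, 160), (421, -433, 166), (421, -437, 170), (425, -439, 170), (427, -441, 172)]
317 [(511, -361, 1), (422, -426, 151), (422, -430, 155), (422, -434, 160), (422, -438, 164), (426, -439, 163), (426, -443, 168)]
319 [(506, -366, 2), (512, -367, 0), (422, -431, 150), (421, -435, 156), (424, -438, 157), (426, -440, 158), (426, -444, 164)]
321 [(504, -369, 0), (507, -372, 1), (510, -375, 3), (423, -436, 148), (427, -437, 148), (427, -441, 153), (429, -444, 155)]
323 [(502, -372, -2), (506, -374, -3), (509, -377, -1), (511, -380, 1), (516, -382, 1), (520, -384, 0), (524, -387, 0)]
```

View pics/c5.png

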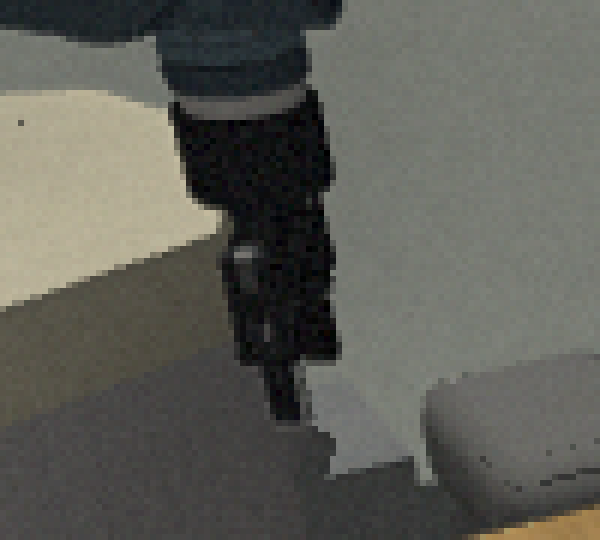

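View pics/c6.png

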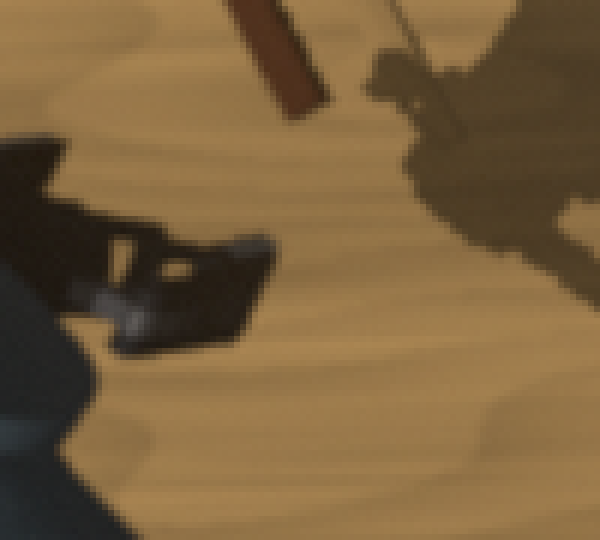

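```bash
python3 - <<'E'
from h import *
c=np.array([np.cos(np.radians(64)),np.sin(np.radians(64)),0])
for z in (.198,.211,.23,.245):
    print(z,np.round(proj('side',[np.array([.2846,.5838,z])+k*.0425*c for k in(-1,1)]),1).tolist(),np.round(proj('top',[np.array([.2846,.5838,z])+k*.0425*c for k in(-1,1)]),1).tolist())
# fresh
im,d=shot('side','s4');C=cloud('side',d)
s=bot.get_state();R=Ro.from_euler('xyz',s['ee_rot'],degrees=True).as_matrix()
q=(C-s['tcp_pos'])@R*1000
m=(abs(q[...,0])<25)&(abs(q[...,1])<25)&(q[...,2]<8)&(q[...,2]>-200)
print(m.sum(),np.sort(q[...,2][m])[-10:], s['tcp_pos'])
im,d=shot('top','t4');C=cloud('top',d);q=(C-s['tcp_pos'])@R*1000
m=(abs(q[...,0])<45)&(abs(q[...,1])<35)&(q[...,2]<30)&(q[...,2]>-120)
v,u=np.nonzero(m); print(m.sum(), [(a,b,np.round(q[b,a]).tolist()) for a,b in list(zip(u,v))[::6]])
E
```

```text
0.198 [[131.5, 112.9], [135.8, 102.2]] [[53.2, 269.7], [22.3, 255.0]]
0.211 [[130.7, 109.3], [135.1, 98.7]] [[50.3, 270.4], [18.9, 255.5]]
0.23 [[129.5, 104.1], [134.0, 93.6]] [[45.8, 271.4], [13.9, 256.2]]
0.245 [[128.5, 99.8], [133.1, 89.5]] [[42.2, 272.2], [9.8, 256.8]]
788 [-39.52692117 -39.28692435 -38.63211595 -38.35471522 -38.1658681
 -37.4024765  -37.16854335 -37.0870294  -37.00342958 -36.99614907] [ 0.43263168 -0.43071934  0.11000442]
7 [(np.int64(441), np.int64(186), [-26.0, -13.0, -84.0]), (np.int64(442), np.int64(188), [-32.0, -8.0, -102.0])]
```

```bash
cat >> h.py <<'E'
from scipy.optimize import minimize
def fitwedge(C,cen,th0,zlo=.038,zhi=.056):
    z=C[...,2]; m=(z>zlo)&(z<zhi)&(np.hypot(C[...,0]-cen[0],C[...,1]-cen[1])<.125)
    P=C[m][:,:2]*1000; q=toS(P,np.array(cen)*1000,th0); P=P[(abs(q[:,1])<20)&(q[:,0]>-45)&(q[:,0]<115)]
    pg=np.array([[-33,-13.5],[107,-13.5],[107,-8.5],[47,13.5],[-33,13.5]],np.float32).reshape(-1,1,2)
    def cost(t):
        q=toS(P,t[:2],t[2]); return sum(max(0,-cv2.pointPolygonTest(pg,(float(a),float(b)),True))**2 for a,b in q)
    r=min((minimize(cost,[cen[0]*1000+dx,cen[1]*1000,th0+da],method='Nelder-Mead',options=dict(xatol=.05,fatol=.5,initial_simplex=None)) for dx in(-3,0,3) for da in(-1,1)),key=lambda r:r.fun)
    q=toS(P,r.x[:2],r.x[2]); print('wedge',np.round(r.x,1),'cost',round(r.fun,1),len(P),np.round(np.percentile(q[:,0],[1,99])),np.round(np.percentile(q[:,1],[1,99]),1)); return r.x
E
python3 - <<'E'
from h import *
fitwedge(cloud('side',np.load('/tmp/side.npy')),(.431,-.4285),6.8)
plan((.431,-.4285,.06),-83.2)
im=np.load('/tmp/side_im.npy')
cv2.imwrite('pics/c7.png',cv2.resize(im[264:384,300:450,::-1],None,fx=5,fy=5,interpolation=cv2.INTER_NEAREST))
C=cloud('side',np.load('/tmp/side.npy'))
# rolling pin near grip
m=(C[...,2]>.01)&(C[...,2]<.08)&(C[...,0]>.38)&(C[...,0]<.5)&(C[...,1]<-.455)&(C[...,1]>-.6); print(m.sum(),C[m].min(0),C[m].max(0))
E
```

```text
wedge [ 430.7 -429.3    6.6] cost 5.1 750 [-32. 102.] [-13.8  13.4]
t 5.55 tcp [ 0.4327 -0.4309  0.1103] rot [-179.66   -0.45  -83.24] F [-0.2 -0.8  0.5] w -0.1 
 dp [-2.9  1.8 50.2] spin -0.0
747 [ 0.42080374 -0.55807392  0.01263447] [ 0.49979055 -0.48192984  0.0581701 ]
```

View pics/c7.png

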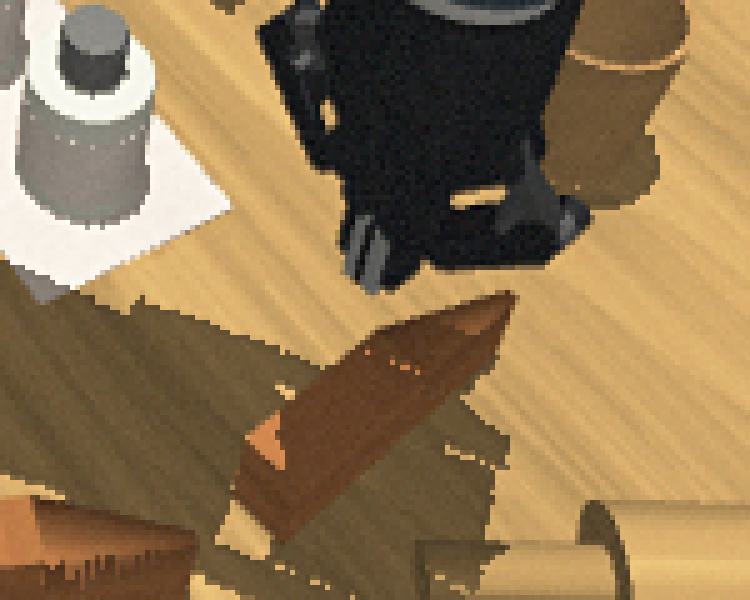

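Request:
carry_out --rows '[{"dp":[-1,1,15],"spin":0},{"dp":[-2,1.5,35],"spin":0},{"dp":[-2.5,2,55],"spin":0},{"dp":[-2.5,2,75],"spin":0},{"dp":[-2.5,2,90],"spin":0},{"dp":[-2.5,2,100],"spin":0},{"dp":[-2.5,2,105],"spin":0},{"dp":[-2.5,2,105],"spin":0},{"dp":[-2.5,2,105],"spin":0},{"dp":[-2.5,2,105],"spin":0}]' --fingers 55

```text
time: 6.38
tcp_pos: [0.4318, -0.4302, 0.0065]
ee_rot: [-179.6, -0.6, -83.2]
ft_force: [0.9, -0.2, 0.4]
width: 0.055
```

```bash
python3 - <<'E'
from h import *
plan((.431,-.429,-.02),-83.2)
im,d=shot('side','s5')
cv2.imwrite('pics/c8.png',cv2.resize(im[264:384,300:450,::-1],None,fx=5,fy=5,interpolation=cv2.INTER_NEAREST))
C=cloud('side',d)
s=bot.get_state();R=Ro.from_euler('xyz',s['ee_rot'],degrees=True).as_matrix()
q=(C-s['tcp_pos'])@R*1000
for n,sg in(('far',-1),('near',1)):
    m=(q[...,0]*sg>20)&(q[...,0]*sg<50)&(abs(q[...,1])<14)&(C[...,2]>.012)&(q[...,2]>-200)
    zz=np.sort(C[...,2][m]*1000);print(n,m.sum(),zz[:12])
E
```

```text
t 6.38 tcp [ 0.4318 -0.4302  0.0065] rot [-179.6    -0.56  -83.25] F [ 0.9 -0.2  0.4] w 55.0 
 dp [-1.5  0.8 26.5] spin -0.0
far 257 [42.38662975 43.25494672 45.86970379 46.07182671 47.22125268 47.31600162
 47.66761691 47.80256213 48.9708907  49.25645951 49.49273576 49.54439127]
near 593 [46.57186071 46.73153731 48.53459119 49.81213698 50.75199519 50.75853803
 50.77258581 51.8283375  52.03444768 52.92254542 54.25111843 54.76606943]
```

View pics/c8.png

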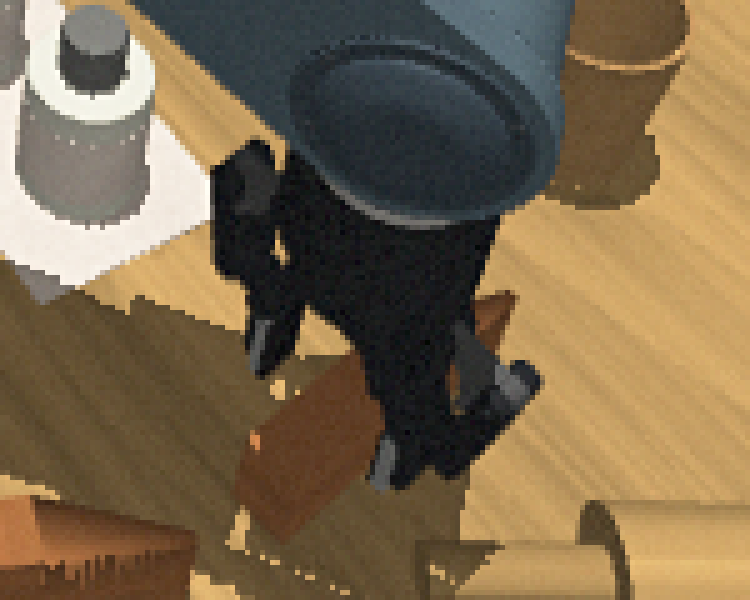

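Request:
carry_out --rows '[{"dp":[-1,0.8,10],"spin":0},{"dp":[-1.5,0.8,20],"spin":0},{"dp":[-1.5,0.8,28],"spin":0},{"dp":[-1.5,0.8,34],"spin":0},{"dp":[-1.5,0.8,34],"spin":0},{"dp":[-1.5,0.8,34],"spin":0},{"dp":[-1.5,0.8,34],"spin":0}]'

```text
time: 7.02
tcp_pos: [0.4312, -0.4293, -0.0274]
ee_rot: [-179.6, -0.6, -83.2]
ft_force: [0.5, -0.3, 0.9]
width: 0.0552
```

```bash
python3 - <<'E'
from h import *
plan((.431,-.429,-.03),-83.2)
im,d=shot('side','s6')
cv2.imwrite('pics/c9.png',cv2.resize(im[264:384,300:450,::-1],None,fx=5,fy=5,interpolation=cv2.INTER_NEAREST))
E
```

```text
t 7.02 tcp [ 0.4312 -0.4293 -0.0274] rot [-179.59   -0.58  -83.25] F [ 0.5 -0.3  0.9] w 55.2 
 dp [-0.4  0.2  2.6] spin -0.0
```

View pics/c9.png

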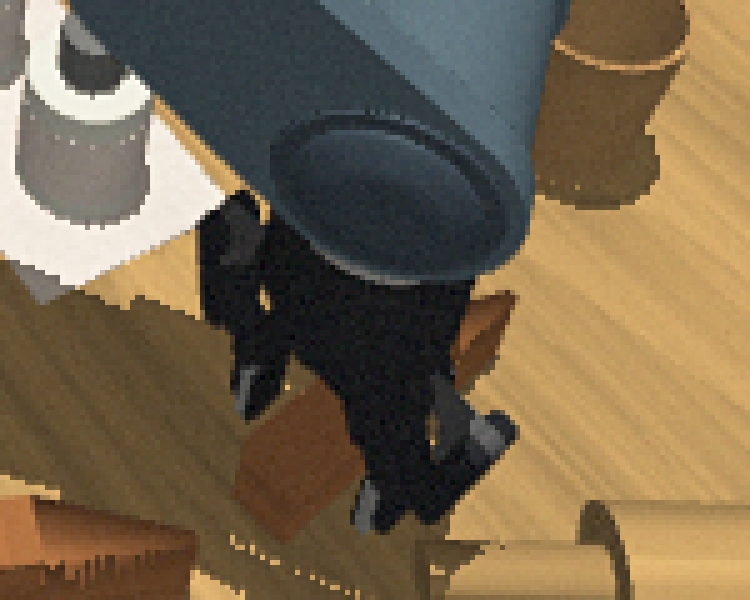

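Request:
carry_out --rows '[{"dp":[-0.4,0.2,2],"spin":0},{"dp":[-0.4,0.2,2],"spin":0},{"dp":[-0.4,0.2,2],"spin":0},{"dp":[-0.4,0.2,2],"spin":0},{"dp":[-0.4,0.2,2],"spin":0},{"dp":[-0.4,0.2,2],"spin":0},{"dp":[-0.4,0.2,2],"spin":0}]' --fingers 10

```text
time: 7.65
tcp_pos: [0.4312, -0.4294, -0.0288]
ee_rot: [-179.6, -0.6, -83.2]
ft_force: [-0.2, 0.4, 2.5]
width: 0.0267
```

Request:
carry_out --rows '[{"dp":[0,0,-10],"spin":0},{"dp":[0,0,-40],"spin":0},{"dp":[0,0,-80],"spin":0},{"dp":[0,0,-120],"spin":0},{"dp":[0,0,-160],"spin":0},{"dp":[0,0,-200],"spin":0},{"dp":[0,0,-200],"spin":0},{"dp":[0,0,-200],"spin":0}]'

```text
time: 8.32
tcp_pos: [0.4306, -0.4288, 0.1751]
ee_rot: [-179.4, -1.0, -83.2]
ft_force: [-0.5, 0.5, -1.4]
width: 0.0264
```

```bash
python3 - <<'E'
from h import *
o=(.58,.05);g=fromS((.0008,-.254),o,7.0)
t=fromS((-.0150,-.15),g,7.2); print(t)
plan((*t,.17),7.2)
E
```

```text
[ 0.61566711 -0.35270643]
t 8.32 tcp [ 0.4306 -0.4288  0.1751] rot [-179.39   -0.98  -83.24] F [-0.5  0.5 -1.4] w 26.4 
 dp [ -53.8 -192.7    6.3] spin -90.4
```

Request:
carry_out --rows '[{"dp":[-5,-18,0],"spin":-7},{"dp":[-10,-36,0],"spin":-14},{"dp":[-15,-54,0],"spin":-21},{"dp":[-20,-72,0],"spin":-28},{"dp":[-25,-90,0],"spin":-35},{"dp":[-30,-108,0],"spin":-42},{"dp":[-35,-126,0],"spin":-49},{"dp":[-40,-144,0],"spin":-56},{"dp":[-45,-162,0],"spin":-63},{"dp":[-50,-180,0],"spin":-70},{"dp":[-53.8,-192.7,0],"spin":-77},{"dp":[-53.8,-192.7,0],"spin":-84}]'

```text
time: 9.32
tcp_pos: [0.6163, -0.3502, 0.1731]
ee_rot: [179.3, -0.5, 1.2]
ft_force: [-0.1, 0.8, -1.5]
width: 0.0265
```

```bash
python3 - <<'E'
from h import *
o=(.58,.05);g=fromS((.0008,-.254),o,7.0)
t=fromS((-.0150,-.15),g,7.2); print(t)
plan((*t,.115),7.2)
E
```

```text
[ 0.61566711 -0.35270643]
t 9.32 tcp [ 0.6163 -0.3502  0.1731] rot [179.28  -0.54   1.24] F [-0.1  0.8 -1.5] w 26.5 
 dp [-1.3  1.7 58.1] spin -6.0
```

Request:
carry_out --rows '[{"dp":[-0.5,1,10],"spin":-3},{"dp":[-1.3,1.7,30],"spin":-6},{"dp":[-1.3,1.7,50],"spin":-6},{"dp":[-1.3,1.7,58],"spin":-6},{"dp":[-1.3,1.7,58],"spin":-6},{"dp":[-1.3,1.7,58],"spin":-6},{"dp":[-1.3,1.7,58],"spin":-6}]'

```text
time: 9.9
tcp_pos: [0.616, -0.353, 0.1161]
ee_rot: [179.2, -0.5, 7.2]
ft_force: [0.1, -0.6, -0.2]
width: 0.026
```

```bash
python3 - <<'E'
from h import *
o=(.58,.05);g=fromS((.0008,-.254),o,7.0)
t=fromS((-.0150,-.15),g,7.2); plan((*t,.0975),7.2)
im,d=shot('top','t6');im2,d2=shot('side','s7')
for n,dd in(('top',d),('side',d2)):
    C=cloud(n,dd); q=toS(C,g,7.2)*1000
    m=(C[...,2]>.13)&(C[...,2]<.205)&(q[...,1]<-10)&(q[...,1]>-200)&(abs(q[...,0]+15)<30)
    imn=np.load(f'/tmp/{n}_im.npy').astype(int); red=(imn[...,0]-imn[...,2]>40)
    m&=red
    for y in range(-140,0,10):
        s=m&(abs(q[...,1]-y)<5)
        if s.sum()>3: print(n,y,s.sum(),'x',np.round(np.percentile(q[...,0][s],[2,98]),1),'z',np.round(np.percentile(C[...,2][s]*1000,[3,50,97])))
cv2.imwrite('pics/c10.png',np.hstack([cv2.resize(im[90:210,280:400,::-1],(390,390)),cv2.resize(im2[180:320,270:410,::-1],(390,390))]))
E
```

```text
t 9.9 tcp [ 0.616  -0.353   0.1161] rot [179.18  -0.51   7.24] F [ 0.1 -0.6 -0.2] w 26.0 
 dp [-0.5 -0.6 18.6] spin 0.0
top -110 6 x [-29.1  -4.5] z [170. 183. 189.]
top -100 37 x [-29.1  -3.5] z [147. 187. 191.]
top -90 28 x [-26.6  -2.8] z [148. 188. 192.]
top -80 25 x [-22.2  -2.3] z [148. 188. 191.]
top -70 27 x [-18.1  -3.4] z [146. 186. 190.]
top -60 22 x [-13.9  -2.2] z [143. 186. 190.]
top -50 11 x [-10.4  -2.7] z [146. 185. 190.]
top -40 9 x [-7.  -2.4] z [146. 163. 190.]
side -140 4 x [-32.5 -15.7] z [154. 190. 190.]
side -130 34 x [-29.6 -25.7] z [145. 155. 165.]
side -120 36 x [-29.9 -26. ] z [147. 159. 180.]
side -110 73 x [-30.3  -3.1] z [148. 170. 190.]
side -100 92 x [-28.8  -2.6] z [146. 182. 190.]
side -90 77 x [-25.4  -2.6] z [147. 181. 190.]
side -80 72 x [-21.7  -2.7] z [148. 178. 190.]
side -70 67 x [-17.7  -2.4] z [146. 177. 190.]
side -60 56 x [-14.1  -2. ] z [146. 174. 188.]
side -50 52 x [-11.1  -2.7] z [146. 171. 188.]
side -40 13 x [-7.5 -2.2] z [153. 171. 188.]
```

View pics/c10.png

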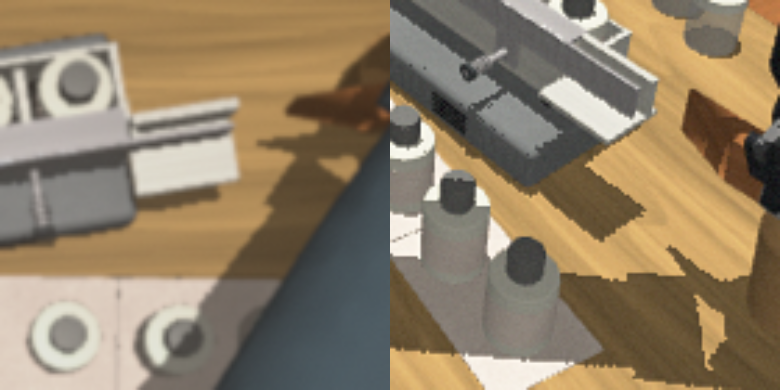

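Request:
carry_out --rows '[{"dp":[0,0,6],"spin":0},{"dp":[0,0,12],"spin":0},{"dp":[0,0,17.5],"spin":0},{"dp":[0,0,17.5],"spin":0},{"dp":[0,-15,17.5],"spin":0},{"dp":[0,-30,17.5],"spin":0},{"dp":[0,-40,17.5],"spin":0},{"dp":[0,-40,17.5],"spin":0},{"dp":[0,-40,17.5],"spin":0}]'

```text
time: 10.75
tcp_pos: [0.6116, -0.3136, 0.0988]
ee_rot: [179.1, -0.6, 7.3]
ft_force: [-0.5, 0.2, -0.8]
width: 0.0261
```

```bash
cat > w.py <<'E'
from h import *
import sys
o=(.58,.05);g=fromS((.0008,-.254),o,7.0)
t=fromS((-.0140,-.0290),g,7.2); plan((*t,.0975),7.2)
im,d=shot('top',sys.argv[1]+'t');im2,d2=shot('side',sys.argv[1]+'s')
for n,dd in(('top',d),('side',d2)):
    C=cloud(n,dd); q=toS(C,g,7.2)*1000
    m=(C[...,2]>.115)&(C[...,2]<.205)&(q[...,1]<90)&(q[...,1]>-200)&(abs(q[...,0]+15)<30)
    imn=np.load(f'/tmp/{n}_im.npy').astype(int); m&=(imn[...,0]-imn[...,2]>40)
    for y in range(-100,90,15):
        s=m&(abs(q[...,1]-y)<7)
        if s.sum()>3: print(n,y,s.sum(),'x',np.round(np.percentile(q[...,0][s],[2,98]),1),'z',np.round(np.percentile(C[...,2][s]*1000,[3,50,97])))
    m=(abs(C[...,2]-.161)<.005)&(q[...,1]>120)&(q[...,1]<400)&(q[...,0]<5)&(q[...,0]>-60); print('railfront',np.round(np.percentile(q[...,0][m],[1,5]),1))
cv2.imwrite(f'pics/{sys.argv[1]}c.png',np.hstack([cv2.resize(im[90:210,280:400,::-1],(390,390)),cv2.resize(im2[180:320,270:410,::-1],(390,390))]))
E
python3 w.py a1
```

```text
t 10.75 tcp [ 0.6116 -0.3136  0.0988] rot [179.11  -0.56   7.29] F [-0.5  0.2 -0.8] w 26.1 
 dp [  0.3 -81.7  -0. ] spin 0.1
top -55 29 x [-28.   -1.9] z [129. 168. 175.]
top -40 38 x [-20.8  -2.1] z [131. 170. 175.]
top -25 28 x [-17.3  -2.4] z [126. 169. 173.]
top -10 15 x [-12.   -1.8] z [127. 169. 171.]
top 5 6 x [-14.1   8.1] z [132. 161. 170.]
railfront [-13.6 -13.3]
side -100 13 x [-28.1 -14.8] z [132. 147. 174.]
side -85 37 x [-29.3 -25.6] z [128. 138. 148.]
side -70 73 x [-29.5  -3.5] z [129. 149. 172.]
side -55 101 x [-27.5  -3. ] z [129. 165. 172.]
side -40 90 x [-21.8  -1.8] z [129. 162. 172.]
side -25 76 x [-16.1  -1.3] z [128. 158. 172.]
side -10 57 x [-11.4  -1.8] z [128. 153. 171.]
railfront [-15.4 -14.1]
```

View pics/a1c.png

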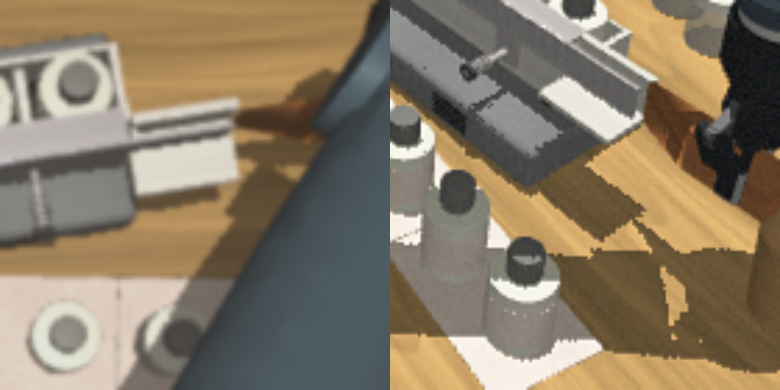

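Request:
carry_out --rows '[{"dp":[0,-6,0],"spin":0},{"dp":[0,-12,0],"spin":0},{"dp":[0,-18,0],"spin":0},{"dp":[0.3,-24,0],"spin":0},{"dp":[0.5,-30,0],"spin":0},{"dp":[0.5,-36,0],"spin":0},{"dp":[0.5,-42,0],"spin":0},{"dp":[0.5,-42,0],"spin":0}]'

```text
time: 11.52
tcp_pos: [0.6084, -0.2727, 0.0997]
ee_rot: [178.9, -0.8, 7.2]
ft_force: [4.6, -0.6, 0.5]
width: 0.0265
```

```bash
python3 w.py a2
```

```text
t 11.52 tcp [ 0.6084 -0.2727  0.0997] rot [178.95  -0.81   7.23] F [ 4.6 -0.6  0.5] w 26.5 
 dp [ -1.9 -40.7   1.4] spin 0.0
top -10 18 x [-12.2   0.1] z [168. 171. 174.]
top 5 27 x [-13.4   5.2] z [167. 171. 175.]
top 20 8 x [-6.3  8.2] z [163. 169. 172.]
railfront [-22.  -21.2]
side -100 160 x [-28.   -0.5] z [131. 157. 174.]
side -85 124 x [-28.3   0.4] z [132. 168. 175.]
side -70 14 x [-28.5  -2.7] z [148. 173. 175.]
side -55 20 x [-26.8 -14.9] z [129. 141. 173.]
side -40 34 x [-27.6 -24. ] z [129. 138. 148.]
side -25 63 x [-27.5  -2.3] z [129. 148. 171.]
side -10 84 x [-24.7   0.1] z [131. 165. 173.]
side 5 50 x [-19.3  -0.5] z [133. 170. 173.]
side 20 34 x [-14.    7.6] z [160. 170. 171.]
side 35 20 x [-8.   0.1] z [154. 167. 171.]
railfront [-22.9 -21.7]
```

View pics/a2c.png

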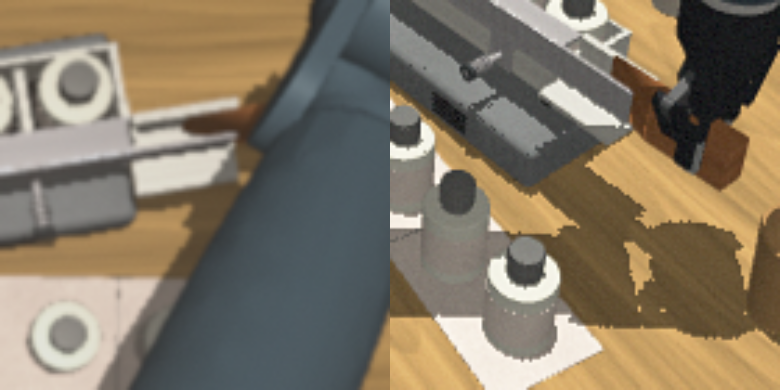

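Request:
carry_out --rows '[{"dp":[-0.5,-6,0.5],"spin":0},{"dp":[-0.5,-12,1],"spin":0},{"dp":[-0.5,-18,1],"spin":0},{"dp":[-0.5,-24,1],"spin":0},{"dp":[-0.5,-30,1],"spin":0},{"dp":[-0.5,-36,1],"spin":0},{"dp":[-0.5,-40,1],"spin":0},{"dp":[-0.5,-41,1],"spin":0},{"dp":[-0.5,-41,1],"spin":0}]'

```text
time: 12.37
tcp_pos: [0.6037, -0.2334, 0.0988]
ee_rot: [178.8, -0.9, 7.2]
ft_force: [5.0, -4.0, 0.9]
width: 0.0261
```

```bash
python3 w.py a3
```

```text
t 12.37 tcp [ 0.6037 -0.2334  0.0988] rot [178.81  -0.91   7.25] F [ 5.  -4.   0.9] w 26.1 
 dp [-2.1 -1.2  1.2] spin 0.0
top 35 27 x [-13.9   4.2] z [167. 170. 174.]
top 50 21 x [-16.6   4.6] z [143. 171. 173.]
railfront [-31.2 -30.4]
side -55 185 x [-27.8  -0.1] z [131. 159. 175.]
side -40 78 x [-27.5  -1.4] z [132. 170. 174.]
side -25 8 x [-36.7  -2.7] z [134. 171. 173.]
side -10 21 x [-26.5 -13.8] z [130. 138. 171.]
side 5 11 x [-27.2 -22.8] z [129. 137. 145.]
side 20 6 x [-24.1  -1. ] z [162. 165. 171.]
side 35 46 x [-22.3   2.1] z [158. 170. 172.]
side 50 40 x [-16.7   0. ] z [153. 169. 171.]
side 65 37 x [-10.9  -0.4] z [146. 163. 170.]
side 80 8 x [-5.3 -0.3] z [151. 164. 170.]
railfront [-32.4 -31.3]
```

View pics/a3c.png

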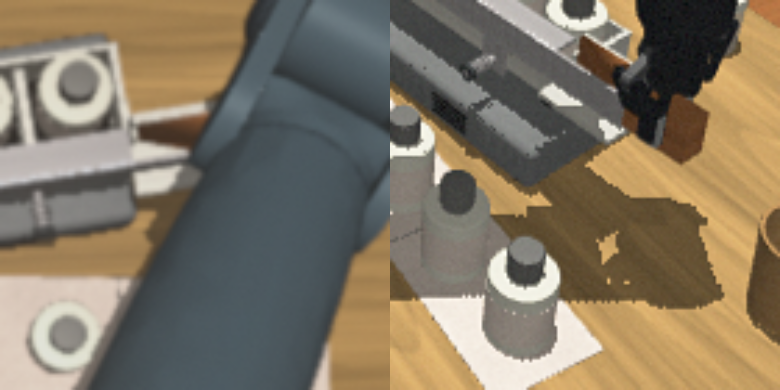

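Request:
carry_out --rows '[{"dp":[0,0,1],"spin":0},{"dp":[0,0,1.5],"spin":0},{"dp":[0,0,1.5],"spin":0}]'

```text
time: 12.72
tcp_pos: [0.604, -0.2335, 0.0984]
ee_rot: [178.8, -0.9, 7.3]
ft_force: [0.5, 0.1, 4.9]
width: 0.0263
```

Request:
carry_out --rows '[{"dp":[0,0,0],"spin":0},{"dp":[0,0,0],"spin":0},{"dp":[0,0,0],"spin":0},{"dp":[0,0,0],"spin":0},{"dp":[0,0,-5],"spin":0},{"dp":[0,0,-20],"spin":0},{"dp":[0,0,-50],"spin":0},{"dp":[0,0,-90],"spin":0},{"dp":[0,0,-130],"spin":0},{"dp":[0,0,-130],"spin":0},{"dp":[0,0,-130],"spin":0}]' --fingers 50

```text
time: 13.63
tcp_pos: [0.6032, -0.2321, 0.2327]
ee_rot: [178.6, -1.2, 7.3]
ft_force: [-0.2, 0.7, 0.1]
width: 0.0499
```

```bash
python3 w.py a4; python3 - <<'E'
from h import *
im,_=np.load('/tmp/side_im.npy'),0
cv2.imwrite('pics/a4d.png',cv2.resize(im[130:260,230:400,::-1],None,fx=4.5,fy=4.5,interpolation=cv2.INTER_CUBIC))
E
```

```text
t 13.63 tcp [ 0.6032 -0.2321  0.2327] rot [178.56  -1.25   7.3 ] F [-0.2  0.7  0.1] w 49.9 
 dp [ -4.7  -3.2 135.1] spin 0.1
top 20 18 x [-11.8   6.5] z [164. 170. 175.]
top 35 41 x [-19.1   3.8] z [145. 171. 174.]
top 50 18 x [-15.9   5.6] z [139. 170. 173.]
railfront [-30.5 -29.7]
side -55 179 x [-26.5   1.4] z [130. 159. 173.]
side -40 124 x [-27.3  -0.1] z [130. 164. 173.]
side -25 111 x [-27.6   0.7] z [131. 164. 173.]
side -10 108 x [-27.2   0.1] z [129. 164. 173.]
side 5 71 x [-26.7   1.2] z [132. 170. 172.]
side 20 49 x [-26.6   7.9] z [164. 170. 172.]
side 35 44 x [-20.6   2.4] z [159. 170. 172.]
side 50 36 x [-16.4   0.2] z [156. 169. 172.]
side 65 34 x [-10.9  -1. ] z [146. 163. 171.]
side 80 7 x [-5.9 -2.6] z [147. 159. 170.]
railfront [-31.4 -30.6]
```

View pics/a4d.png

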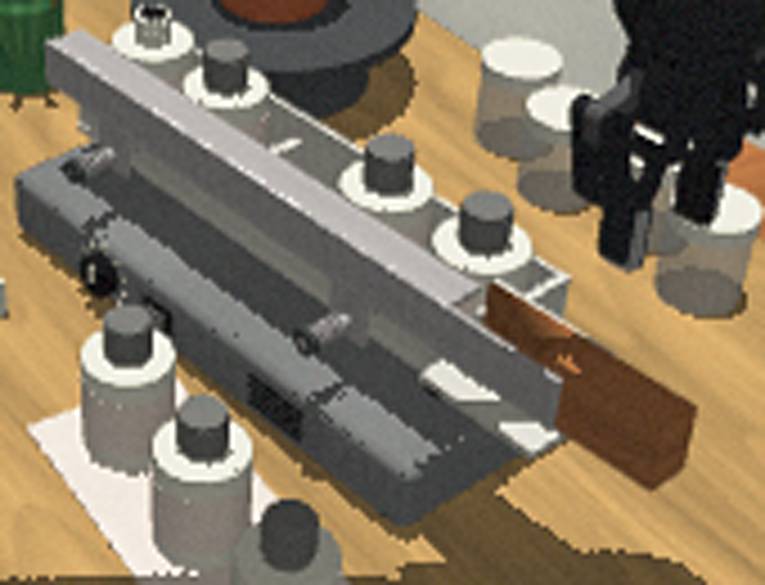

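```bash
cat >> h.py <<'E'
OFF=.037
def planT(p,yaw,off=OFF):
    "p = true shut-tip position"
    s=bot.get_state(); R=Ro.from_euler('xyz',s['ee_rot'],degrees=True).as_matrix()
    tip=s['tcp_pos']-off*R[:,2]
    d=R.T@(np.array(p)-tip)*1000
    sp=-((yaw-s['ee_rot'][2]+180)%360-180)
    print('t',round(s['time'],2),'tip',np.round(tip,4),'rot',np.round(s['ee_rot'],2),'zax',np.round(R[:2,2],4),'F',np.round(s['ft_force'],1),'w',round(s['width']*1000,1),'\n dp',np.round(d,1),'spin',round(sp,1))
E
python3 - <<'E'
from h import *
o=(.58,.05)
C=cloud('top',np.load('/tmp/top.npy')); q=toS(C,o,7.)*1000; x,y=q[...,0],q[...,1]; z=C[...,2]*1000
m=(z>168)&(z<182)&(abs(y-181)<25)&(x>0)&(x<70)
print(m.sum(),(x[m].min()+x[m].max())/2,(y[m].min()+y[m].max())/2,C[m].mean(0))
m=(z>150)&(z<160)&(abs(y-181)<36)&(x>0)&(x<70); P=C[m][:,:2].astype(np.float32)*1000; print('shoulder',cv2.minEnclosingCircle(P))
t=fromS((.0358,.1807),o,7.);print(t)
planT((*t,.26),97.2)
E
```

```text
86 36.289344287447975 181.00020720090356 [0.59352564 0.2336782  0.17535955]
shoulder ((593.7432250976562, 233.7865753173828), 30.27195167541504)
[0.59351136 0.23371601]
t 13.73 tip [ 0.6004 -0.2302  0.2645] rot [178.87  -0.86   7.29] zax [ 0.0174 -0.0177] F [-1.  -0.1 -0.6] w 49.7 
 dp [  51.9 -461.1   -3.8] spin -89.9
```

Request:
carry_out --rows '[{"dp":[4,-38,0],"spin":-7},{"dp":[8.6,-77,0],"spin":-14},{"dp":[13,-115,0],"spin":-21},{"dp":[17,-154,0],"spin":-28},{"dp":[21.6,-192,0],"spin":-35},{"dp":[26,-230,0],"spin":-42},{"dp":[30,-269,0],"spin":-49},{"dp":[34.6,-307,0],"spin":-56},{"dp":[39,-346,0],"spin":-63},{"dp":[43,-384,0],"spin":-70},{"dp":[47.6,-423,0],"spin":-77},{"dp":[52,-461,0],"spin":-84}]'

```text
time: 14.73
tcp_pos: [0.5926, 0.2346, 0.2164]
ee_rot: [179.3, 1.1, 91.6]
ft_force: [0.9, -0.6, 0.6]
width: 0.0495
```

```bash
python3 - <<'E'
from h import *
for i in range(3): bot.get_image('top')
planT((.5937,.2338,.20),97.2)
E
```

```text
t 14.88 tip [0.592  0.2359 0.2532] rot [179.3    1.09  91.5 ] zax [ 0.0128 -0.0187] F [ 0.4 -0.4 -0.4] w 49.8 
 dp [-1.1  1.  53.3] spin -5.7
```

Request:
carry_out --rows '[{"dp":[-0.5,0.5,5],"spin":-3},{"dp":[-1.1,1,15],"spin":-5.7},{"dp":[-1.1,1,30],"spin":-5.7},{"dp":[-1.1,1,45],"spin":-5.7},{"dp":[-1.1,1,53],"spin":-5.7},{"dp":[-1.1,1,53],"spin":-5.7},{"dp":[-1.1,1,53],"spin":-5.7},{"dp":[-1.1,1,53],"spin":-5.7}]'

```text
time: 15.55
tcp_pos: [0.5946, 0.2327, 0.1639]
ee_rot: [179.4, 1.2, 97.2]
ft_force: [0.5, -0.3, 0.3]
width: 0.05
```

```bash
python3 - <<'E'
from h import *
im,d=shot('top','b1');im2,d2=shot('side','b1s')
planT((.5937,.2338,.159),97.2)
cv2.imwrite('pics/b1c.png',np.hstack([cv2.resize(im[80:200,130:250,::-1],(390,390)),cv2.resize(im2[100:200,230:330,::-1],(390,390))]))
E
```

```text
t 15.65 tip [0.5943 0.2337 0.2015] rot [179.3    1.15  97.18] zax [ 0.0146 -0.0184] F [-0.5  1.   0.3] w 50.0 
 dp [ 1.  -1.1 42.5] spin -0.0
```

View pics/b1c.png

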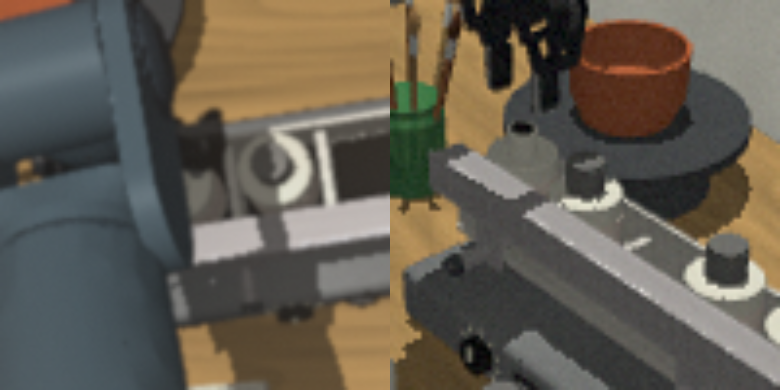

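Request:
carry_out --rows '[{"dp":[0.5,-0.5,10],"spin":0},{"dp":[1,-1.1,22],"spin":0},{"dp":[1,-1.1,32],"spin":0},{"dp":[1,-1.1,40],"spin":0},{"dp":[1,-1.1,43],"spin":0},{"dp":[1,-1.1,43],"spin":0},{"dp":[1,-1.1,43],"spin":0},{"dp":[1,-1.1,43],"spin":0}]'

```text
time: 16.32
tcp_pos: [0.5945, 0.2331, 0.1216]
ee_rot: [179.3, 1.2, 97.2]
ft_force: [0.1, -0.7, -0.4]
width: 0.05
```

```bash
python3 - <<'E'
from h import *
im2,d2=shot('side','b2s')
planT((.5937,.2338,.158),97.2)
cv2.imwrite('pics/b2c.png',cv2.resize(im2[90:190,230:330,::-1],(600,600)))
E
```

```text
t 16.37 tip [0.594  0.2338 0.1587] rot [179.26   1.15  97.18] zax [ 0.0152 -0.0183] F [-0.3  0.1 -0.4] w 50.1 
 dp [ 0.1 -0.3  0.7] spin -0.0
```

View pics/b2c.png

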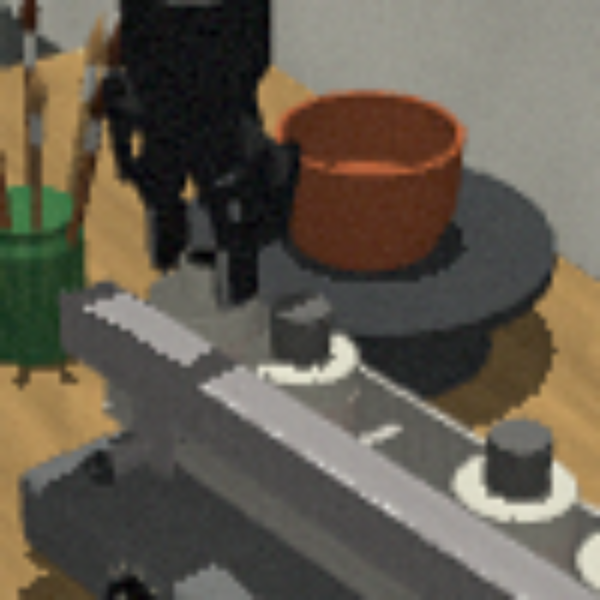

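Fingers straddle the bare neck, so I close and lift.

Request:
carry_out --rows '[{"dp":[0,0,0],"spin":0},{"dp":[0,0,0],"spin":0},{"dp":[0,0,0],"spin":0},{"dp":[0,0,0],"spin":0},{"dp":[0,0,0],"spin":0},{"dp":[0,0,0],"spin":0}]' --fingers 8

```text
time: 16.87
tcp_pos: [0.595, 0.2331, 0.1223]
ee_rot: [179.2, 1.2, 97.2]
ft_force: [-0.1, -0.7, 3.3]
width: 0.023
```

Request:
carry_out --rows '[{"dp":[0,0,-8],"spin":0},{"dp":[0,0,-20],"spin":0},{"dp":[0,0,-40],"spin":0},{"dp":[0,0,-60],"spin":0},{"dp":[0,0,-80],"spin":0},{"dp":[0,0,-100],"spin":0},{"dp":[0,0,-110],"spin":0},{"dp":[0,0,-110],"spin":0},{"dp":[0,0,-110],"spin":0},{"dp":[0,0,-110],"spin":0}]'

```text
time: 17.7
tcp_pos: [0.5923, 0.235, 0.2307]
ee_rot: [179.4, 1.2, 97.2]
ft_force: [-0.3, -0.8, -1.1]
width: 0.0228
```

```bash
python3 - <<'E'
from h import *
im2,d2=shot('side','b3s');im,d=shot('top','b3t')
cv2.imwrite('pics/b3c.png',np.hstack([cv2.resize(im[80:260,90:270,::-1],(390,390)),cv2.resize(im2[30:230,160:360,::-1],(390,390))]))
d0=None
C=cloud('top',d)
# tray: rim extents
m=(C[...,2]>.02)&(C[...,2]<.04)&(C[...,0]>.28)&(C[...,0]<.47)&(C[...,1]>.15)&(C[...,1]<.43)
print('tray',m.sum(),cv2.minAreaRect((C[m][:,:2]*1000).astype(np.float32)))
planT((.376,.294,.25),97.2)
E
```

```text
tray 163 ((380.1620788574219, 220.87672424316406), (119.8158950805664, 80.41360473632812), 3.1692466735839844)
t 17.8 tip [0.5917 0.2356 0.2673] rot [179.39   1.17  97.18] zax [ 0.0131 -0.0188] F [ 0.4  1.1 -1.1] w 22.9 
 dp [  85.2 -206.9   13.3] spin -0.0
```

View pics/b3c.png

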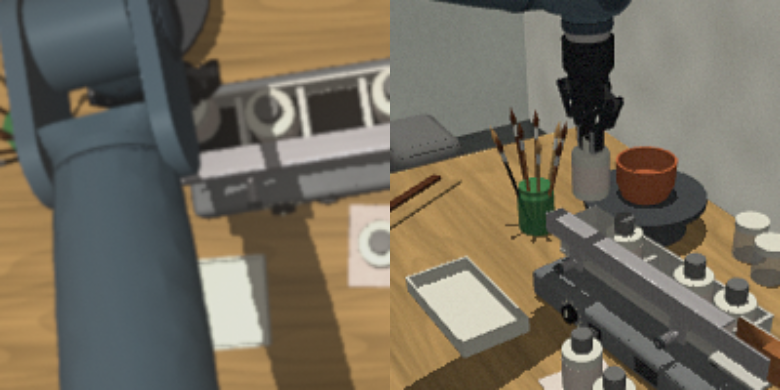

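Request:
carry_out --rows '[{"dp":[10,-25,0],"spin":0},{"dp":[22,-55,-1],"spin":0},{"dp":[35,-85,-2],"spin":0},{"dp":[47,-115,-3],"spin":0},{"dp":[60,-145,-4],"spin":0},{"dp":[72,-175,-4],"spin":0},{"dp":[85,-207,-4],"spin":0},{"dp":[85,-207,-4],"spin":0},{"dp":[85,-207,-4],"spin":0},{"dp":[85,-207,-4],"spin":0},{"dp":[85,-207,-4],"spin":0}]'

```text
time: 18.72
tcp_pos: [0.377, 0.2931, 0.2301]
ee_rot: [179.4, 1.2, 97.1]
ft_force: [0.2, -0.9, -0.4]
width: 0.0225
```

```bash
python3 - <<'E'
from h import *
im2,d2=shot('side','b4s')
planT((.376,.294,.085),97.2)
cv2.imwrite('pics/b4c.png',cv2.resize(im2[60:260,120:320,::-1],(600,600)))
C=cloud('side',d2)
m=(C[...,2]>.02)&(C[...,2]<.035)&(C[...,0]>.28)&(C[...,0]<.47)&(C[...,1]>.15)&(C[...,1]<.43)
print('tray',m.sum(),cv2.minAreaRect((C[m][:,:2]*1000).astype(np.float32)))
E
```

```text
t 18.77 tip [0.3766 0.2938 0.2671] rot [179.41   1.18  97.11] zax [ 0.0128 -0.0191] F [-0.9  0.2 -1.3] w 22.6 
 dp [  4.1  -2.4 182. ] spin -0.1
tray 435 ((376.44427490234375, 289.54364013671875), (121.90401458740234, 226.3340301513672), 3.0114738941192627)
```

View pics/b4c.png

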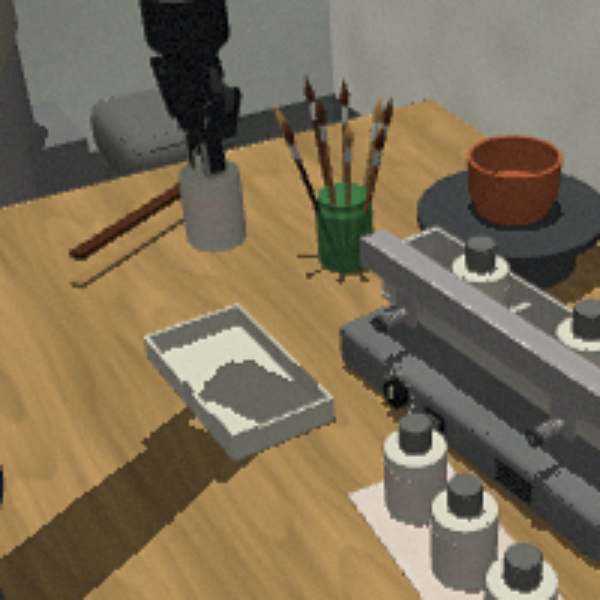

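Request:
carry_out --rows '[{"dp":[1,-0.5,30],"spin":0},{"dp":[2,-1,65],"spin":0},{"dp":[3,-2,100],"spin":0},{"dp":[4,-2.4,135],"spin":0},{"dp":[4,-2.4,160],"spin":0},{"dp":[4,-2.4,175],"spin":0},{"dp":[4,-2.4,181],"spin":0},{"dp":[4,-2.4,183],"spin":0},{"dp":[4,-2.4,184],"spin":0},{"dp":[4,-2.4,184],"spin":0},{"dp":[4,-2.4,184],"spin":0}]'

```text
time: 19.68
tcp_pos: [0.3773, 0.2933, 0.0467]
ee_rot: [179.3, 1.2, 97.1]
ft_force: [0.4, 0.1, -1.2]
width: 0.0227
```

Request:
carry_out --rows '[{"dp":[0,0,0],"spin":0},{"dp":[0,0,0],"spin":0},{"dp":[0,0,0],"spin":0},{"dp":[0,0,0],"spin":0},{"dp":[0,0,0],"spin":0},{"dp":[0,0,0],"spin":0}]' --fingers 55

```text
time: 20.18
tcp_pos: [0.3773, 0.2934, 0.0468]
ee_rot: [179.3, 1.2, 97.1]
ft_force: [-0.3, 0.1, -0.5]
width: 0.055
```

```bash
python3 - <<'E'
from h import *
im2,d2=shot('side','b5s')
planT((.376,.294,.25),97.2)
cv2.imwrite('pics/b5c.png',cv2.resize(im2[60:260,120:320,::-1],(600,600)))
E
```

```text
t 20.23 tip [0.3768 0.2941 0.0837] rot [179.34   1.16  97.09] zax [ 0.014  -0.0186] F [0.3 0.8 0.5] w 55.1 
 dp [  -3.3    1.1 -166.3] spin -0.1
```

View pics/b5c.png

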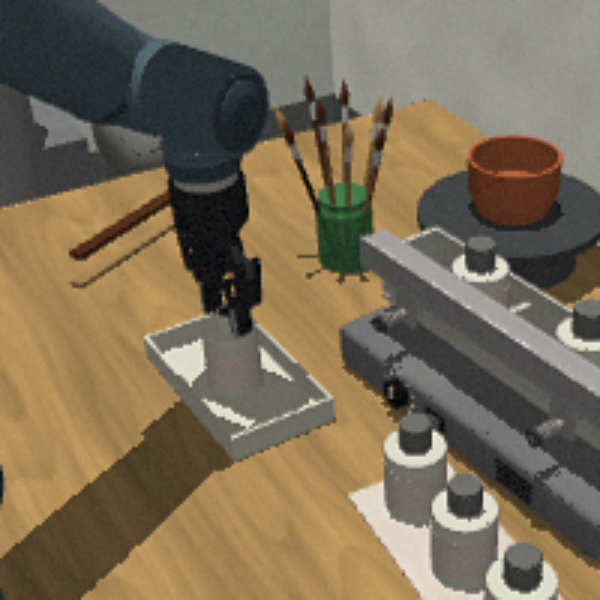

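Now lift straight up and look at everything.

Request:
carry_out --rows '[{"dp":[0,0,-5],"spin":0},{"dp":[0,0,-20],"spin":0},{"dp":[0,0,-50],"spin":0},{"dp":[-1,0,-90],"spin":0},{"dp":[-2,0,-130],"spin":0},{"dp":[-3,1,-166],"spin":0},{"dp":[-3,1,-166],"spin":0},{"dp":[-3,1,-166],"spin":0},{"dp":[-3,1,-166],"spin":0},{"dp":[-3,1,-166],"spin":0}]'

```text
time: 21.07
tcp_pos: [0.3753, 0.2931, 0.2109]
ee_rot: [179.5, 1.2, 97.1]
ft_force: [0.1, 0.5, 0.0]
width: 0.055
```

```bash
cat > sp.py <<'E'
from h import *
import sys
im2,d2=shot('side',sys.argv[1]+'s'); im,d=shot('top',sys.argv[1]+'t')
for n,dd in(('top',d),('side',d2)):
    C=cloud(n,dd); z=C[...,2]
    m=((z>.099)&(z<.11)&(C[...,0]>.3)&(C[...,0]<.56)&(C[...,1]>-.4)&(C[...,1]<.12)).astype(np.uint8)
    k,l,st,_=cv2.connectedComponentsWithStats(m)
    for i in range(1,k):
        if st[i,4]>25:
            P=C[l==i]; print(n,st[i,4],np.round((P.min(0)+P.max(0))/2,4)[:2],np.round(np.ptp(P,axis=0)[:2],3),'mean',np.round(P.mean(0),4))
E
python3 sp.py d1; python3 -c "
from h import *
planT((.446,.02,.22),97.2)"
```

```text
top 101 [0.449  0.0264] [0.027 0.03 ] mean [0.4488 0.0272 0.1036]
top 100 [ 0.4435 -0.0674] [0.027 0.03 ] mean [ 0.443  -0.0681  0.1037]
top 97 [ 0.4407 -0.2547] [0.027 0.029] mean [ 0.4401 -0.2556  0.1029]
top 99 [ 0.4369 -0.1644] [0.03  0.028] mean [ 0.4377 -0.1635  0.1036]
side 68 [0.4487 0.0247] [0.029 0.03 ] mean [0.4486 0.0229 0.1027]
side 38 [ 0.5422 -0.0524] [0.035 0.017] mean [ 0.5378 -0.0534  0.1059]
side 82 [ 0.4426 -0.07  ] [0.029 0.029] mean [ 0.4425 -0.0713  0.1026]
side 95 [ 0.4375 -0.1648] [0.028 0.029] mean [ 0.4368 -0.1665  0.1027]
side 118 [ 0.4405 -0.2582] [0.029 0.029] mean [ 0.4399 -0.2583  0.1027]
t 21.17 tip [0.375  0.2939 0.2478] rot [179.53   1.22  97.1 ] zax [ 0.0107 -0.0201] F [-0.2 -0.1  1. ] w 55.1 
 dp [-279.9   36.4   34.1] spin -0.1
```

View pics/d1s.png

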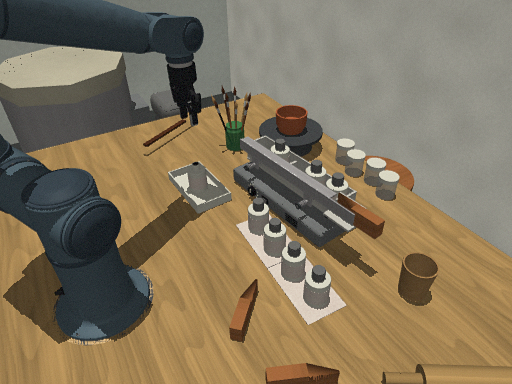

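View pics/d1t.png

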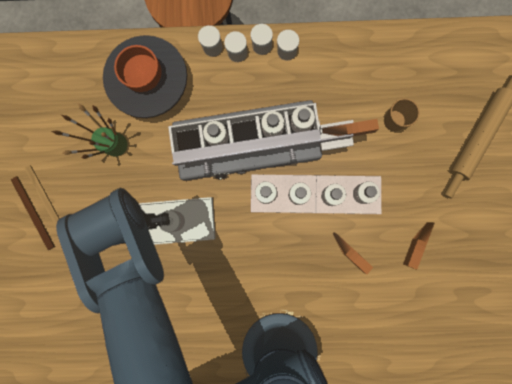

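```bash
python3 -c "
from h import *
planT((.449,.0255,.17),97.2)"
```

```text
t 21.17 tip [0.375  0.2939 0.2478] rot [179.53   1.22  97.1 ] zax [ 0.0107 -0.0201] F [-0.2 -0.1  1. ] w 55.1 
 dp [-273.8   39.6   84. ] spin -0.1
```

Request:
carry_out --rows '[{"dp":[-38,6,0],"spin":0},{"dp":[-76,12,0],"spin":0},{"dp":[-114,18,0],"spin":0},{"dp":[-152,24,0],"spin":0},{"dp":[-190,30,10],"spin":0},{"dp":[-228,36,20],"spin":0},{"dp":[-262,39.6,35],"spin":0},{"dp":[-273.8,39.6,60],"spin":0},{"dp":[-273.8,39.6,84],"spin":0},{"dp":[-273.8,39.6,84],"spin":0},{"dp":[-273.8,39.6,84],"spin":0},{"dp":[-273.8,39.6,84],"spin":0}]'

```text
time: 22.17
tcp_pos: [0.4497, 0.025, 0.1337]
ee_rot: [179.5, 1.2, 97.1]
ft_force: [0.4, 0.3, -0.3]
width: 0.0549
```

```bash
python3 sp.py e1; python3 - <<'E'
from h import *
planT((.449,.0255,.080),97.2)
im2=np.load('/tmp/side_im.npy')
cv2.imwrite('pics/e1c.png',cv2.resize(im2[140:270,210:340,::-1],(600,600)))
E
```

```text
top 99 [ 0.4435 -0.0675] [0.027 0.03 ] mean [ 0.4432 -0.0679  0.1038]
top 97 [ 0.441  -0.2553] [0.027 0.027] mean [ 0.4405 -0.255   0.1032]
top 96 [ 0.4381 -0.1633] [0.027 0.03 ] mean [ 0.4376 -0.1634  0.1031]
side 64 [0.4476 0.0251] [0.028 0.032] mean [0.4486 0.0235 0.1029]
side 34 [ 0.5402 -0.0515] [0.03  0.017] mean [ 0.5364 -0.0539  0.1058]
side 78 [ 0.4434 -0.071 ] [0.029 0.029] mean [ 0.4426 -0.071   0.1028]
side 93 [ 0.4375 -0.1649] [0.03  0.028] mean [ 0.437  -0.1665  0.103 ]
side 119 [ 0.4405 -0.2582] [0.029 0.031] mean [ 0.4397 -0.2585  0.1028]
t 22.27 tip [0.4499 0.0258 0.1716] rot [179.38   1.27  97.16] zax [ 0.0135 -0.0206] F [0.7 0.3 0. ] w 55.0 
 dp [ 1.8 -1.9 91.6] spin -0.0
```

View pics/e1c.png

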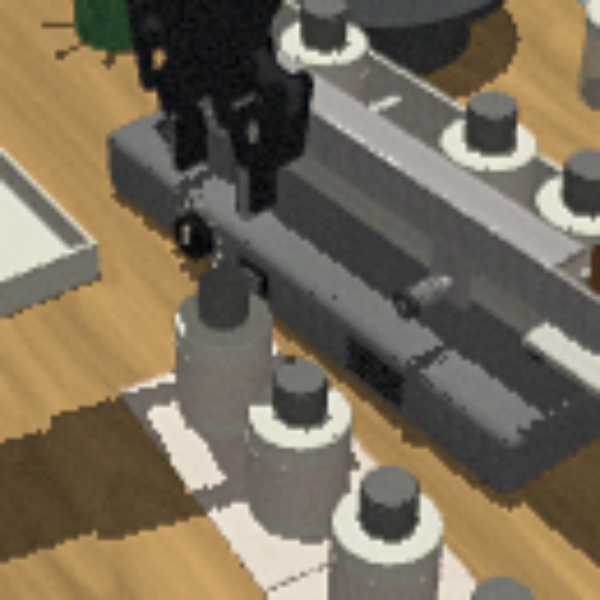

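Request:
carry_out --rows '[{"dp":[0.5,-0.5,20],"spin":0},{"dp":[1,-1,45],"spin":0},{"dp":[1.8,-1.9,65],"spin":0},{"dp":[1.8,-1.9,80],"spin":0},{"dp":[1.8,-1.9,89],"spin":0},{"dp":[1.8,-1.9,91],"spin":0},{"dp":[1.8,-1.9,91],"spin":0},{"dp":[1.8,-1.9,91],"spin":0},{"dp":[1.8,-1.9,91],"spin":0}]'

```text
time: 23.02
tcp_pos: [0.4507, 0.0246, 0.045]
ee_rot: [179.2, 1.3, 97.2]
ft_force: [-0.1, 0.8, 0.0]
width: 0.0549
```

Request:
carry_out --rows '[{"dp":[0,0,0],"spin":0},{"dp":[0,0,0],"spin":0},{"dp":[0,0,0],"spin":0},{"dp":[0,0,0],"spin":0},{"dp":[0,0,0],"spin":0},{"dp":[0,0,0],"spin":0}]' --fingers 10

```text
time: 23.52
tcp_pos: [0.4517, 0.0246, 0.0462]
ee_rot: [179.1, 1.3, 97.2]
ft_force: [-1.9, 1.0, 6.9]
width: 0.0283
```

```bash
python3 -c "
from h import *
planT((.449,.0255,.275),97.2)"
```

```text
t 23.52 tip [0.451  0.0254 0.0832] rot [179.14   1.32  97.16] zax [ 0.0178 -0.021 ] F [-1.9  1.   6.9] w 28.3 
 dp [  -4.1    0.9 -191.8] spin -0.0
```

Request:
carry_out --rows '[{"dp":[0,0,-5],"spin":0},{"dp":[-0.5,0,-20],"spin":0},{"dp":[-1,0,-50],"spin":0},{"dp":[-2,0,-85],"spin":0},{"dp":[-3,0,-120],"spin":0},{"dp":[-4,1,-155],"spin":0},{"dp":[-4,1,-190],"spin":0},{"dp":[-4,1,-202],"spin":0},{"dp":[-4,1,-202],"spin":0},{"dp":[-4,1,-202],"spin":0},{"dp":[-4,1,-202],"spin":0},{"dp":[-4,1,-202],"spin":0}]'

```text
time: 24.52
tcp_pos: [0.448, 0.0253, 0.245]
ee_rot: [179.4, 1.2, 97.2]
ft_force: [0.7, -0.5, -2.0]
width: 0.0279
```

```bash
python3 sp.py e2; python3 - <<'E'
from h import *
planT((.5953,.2333,.285),97.2)
im2=np.load('/tmp/side_im.npy')
cv2.imwrite('pics/e2c.png',cv2.resize(im2[60:260,180:380,::-1],(600,600)))
C=cloud('top',np.load('/tmp/top.npy')); o=(.58,.05); q=toS(C,o,7.)*1000; x,y=q[...,0],q[...,1]; z=C[...,2]*1000
for i,yc in ((2,24.3),(4,180.3)):
  for xc in (15,30,45,55):
    m=(z<100)&(z>72)&(abs(x-xc)<4)&(abs(y-yc)<40)
    if m.sum()>5: print(i,xc,np.round([y[m].min(),y[m].max()],1))
  m=(z<100)&(z>72)&(abs(y-yc)<20)&(x>-10)
  if m.sum()>5: print(i,'x',np.round(np.percentile(x[m],[1,99]),1))
  m=(z>130)&(z<140)&(abs(y-yc)<30)&(x>60)&(x<85)
  if m.sum()>5: print(i,'back x',np.round(np.percentile(x[m],[3,50,97]),1))
  m=(z>140)&(z<170)&(abs(y-yc)<30)&(x<30); 
  if m.sum()>5: print('flange',np.round(np.percentile(x[m],[2,98]),1))
E
```

```text
top 78 [ 0.4435 -0.0699] [0.027 0.025] mean [ 0.4422 -0.0707  0.1036]
top 97 [ 0.4408 -0.2546] [0.027 0.029] mean [ 0.4404 -0.2548  0.1034]
top 101 [ 0.4368 -0.1633] [0.03  0.029] mean [ 0.4375 -0.1634  0.1032]
side 34 [ 0.5397 -0.0528] [0.031 0.016] mean [ 0.5371 -0.0538  0.1059]
side 80 [ 0.4431 -0.0703] [0.029 0.031] mean [ 0.4426 -0.0713  0.1027]
side 98 [ 0.4378 -0.1656] [0.029 0.031] mean [ 0.4368 -0.1667  0.1028]
side 119 [ 0.4408 -0.258 ] [0.029 0.029] mean [ 0.4402 -0.2584  0.1027]
t 24.62 tip [0.448  0.0259 0.2829] rot [179.36   1.25  97.16] zax [ 0.0138 -0.0203] F [-0.3  0.2 -2.3] w 28.2 
 dp [187.3 172.1  -4.2] spin -0.0
2 15 [-9.1 58.2]
2 30 [-8.4 59.4]
2 45 [-10.5  59.3]
2 55 [-9.5 59.7]
2 x [ 17.  331.2]
2 back x [70.7 72.8 75.1]
flange [-522.5   -1.3]
4 15 [150.9 215.2]
4 30 [150.8 215.6]
4 45 [151.6 215.9]
4 55 [150.8 215.7]
4 x [ 17.6 317.2]
4 back x [69.6 71.8 74.4]
flange [-31.8  -2.2]
```

View pics/e2c.png

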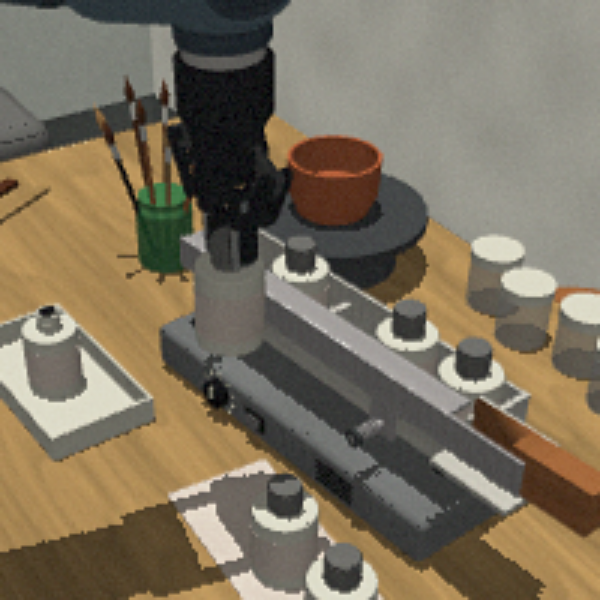

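```bash
cat > held.py <<'E'
from h import *
from scipy.optimize import least_squares
import sys
s=bot.get_state();R=Ro.from_euler('xyz',s['ee_rot'],degrees=True).as_matrix();tip=s['tcp_pos']-OFF*R[:,2]
if len(sys.argv)>1: shot('side',sys.argv[1])
C=cloud('side',np.load('/tmp/side.npy')); b=s['tcp_pos'][2]-.045
for lo,hi in((.008,.03),(.03,.05),(.05,.068)):
    m=(C[...,2]>b+lo)&(C[...,2]<b+hi)&(np.hypot(C[...,0]-tip[0],C[...,1]-tip[1])<.04); P=C[m][:,:2]
    r=least_squares(lambda c:np.hypot(*(P-c).T)-.030,tip[:2]+[.005,.005],loss='soft_l1',f_scale=.002).x
    print('z',lo,m.sum(),'axis-tip',np.round((r-tip[:2])*1000,1))
m=(np.hypot(C[...,0]-tip[0],C[...,1]-tip[1])<.033)&(C[...,2]>b-.05)&(C[...,2]<b+.05); print('lowest',np.round(np.sort(C[...,2][m])[:5],4),'exp base',round(b,4))
E
python3 held.py
```

```text
z 0.008 160 axis-tip [-1.9  0.4]
z 0.03 151 axis-tip [-1.8  0.5]
z 0.05 145 axis-tip [-1.7  0.4]
lowest [0.1999 0.1999 0.2    0.2001 0.2006] exp base 0.2009
```

Request:
carry_out --rows '[{"dp":[24,22,-1],"spin":0},{"dp":[48,44,-2],"spin":0},{"dp":[74,68,-3],"spin":0},{"dp":[100,92,-4],"spin":0},{"dp":[126,116,-4],"spin":0},{"dp":[152,140,-4],"spin":0},{"dp":[172,158,-4],"spin":0},{"dp":[187,172,-4],"spin":0},{"dp":[187,172,-4],"spin":0},{"dp":[187,172,-4],"spin":0},{"dp":[187,172,-4],"spin":0},{"dp":[187,172,-4],"spin":0}]'

```text
time: 25.62
tcp_pos: [0.5953, 0.2314, 0.2472]
ee_rot: [179.4, 1.3, 97.1]
ft_force: [0.2, 0.3, -1.0]
width: 0.028
```

```bash
python3 held.py e3s; python3 - <<'E'
from h import *
planT((.5951,.2329,.163),97.2)
im2=np.load('/tmp/side_im.npy')
cv2.imwrite('pics/e3c.png',cv2.resize(im2[40:200,200:360,::-1],(600,600)))
E
```

```text
z 0.008 120 axis-tip [-1.3  0.6]
z 0.03 120 axis-tip [-1.8 -0.2]
z 0.05 114 axis-tip [-1.4  0.4]
lowest [0.2024 0.2029 0.203  0.2036 0.2037] exp base 0.2022
t 25.67 tip [0.5949 0.2322 0.2845] rot [179.4    1.26  97.11] zax [ 0.0132 -0.0205] F [ 0.5  0.2 -3. ] w 28.4 
 dp [  3.4  -1.  121.5] spin -0.1
```

View pics/e3c.png

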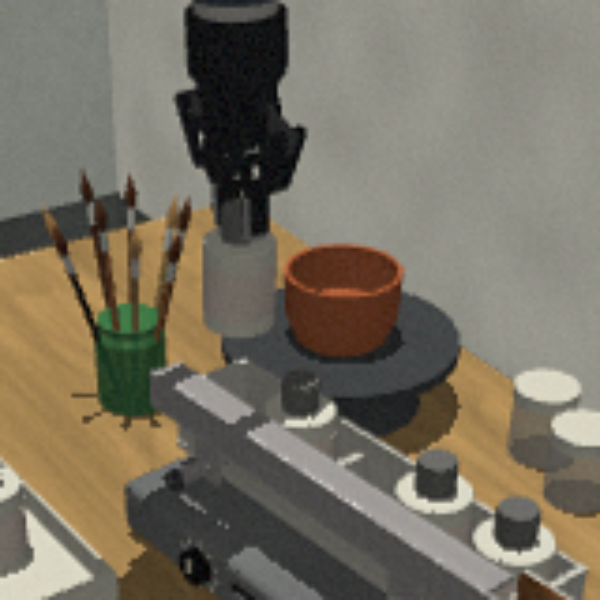

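Request:
carry_out --rows '[{"dp":[1,0,15],"spin":0},{"dp":[1.5,-0.3,35],"spin":0},{"dp":[2.2,-0.6,55],"spin":0},{"dp":[2.5,-0.7,70],"spin":0},{"dp":[2.8,-0.8,85],"spin":0},{"dp":[3.1,-0.9,100],"spin":0},{"dp":[3.3,-1,112],"spin":0},{"dp":[3.4,-1,118],"spin":0},{"dp":[3.4,-1,120.5],"spin":0},{"dp":[3.4,-1,120.5],"spin":0},{"dp":[3.4,-1,120.5],"spin":0},{"dp":[3.4,-1,120.5],"spin":0}]'

```text
time: 26.67
tcp_pos: [0.5962, 0.2323, 0.128]
ee_rot: [179.3, 1.3, 97.1]
ft_force: [-0.1, 0.1, -2.3]
width: 0.0278
```

```bash
python3 - <<'E'
from h import *
im2,_=shot('side','e4s')
planT((.5951,.2329,.163),97.2)
cv2.imwrite('pics/e4c.png',cv2.resize(im2[80:200,200:320,::-1],(600,600)))
E
```

```text
t 26.72 tip [0.5956 0.2331 0.1649] rot [179.3    1.25  97.1 ] zax [ 0.0148 -0.0202] F [-0.4  0.4 -2.7] w 28.3 
 dp [-0.1 -0.5  1.9] spin -0.1
```

View pics/e4c.png

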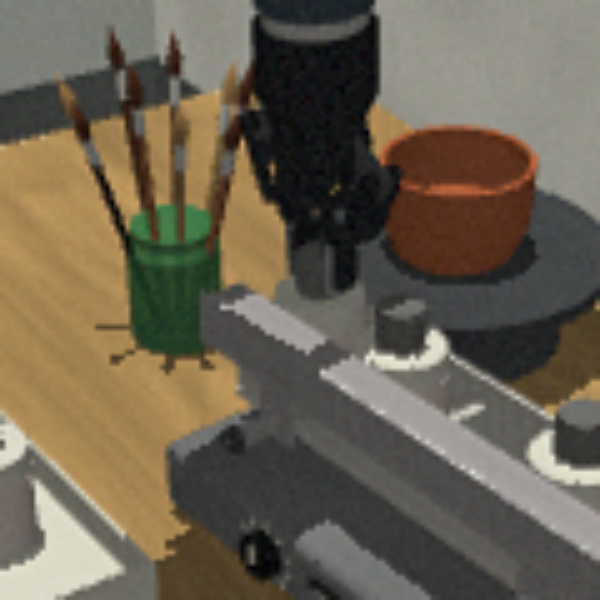

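Request:
carry_out --rows '[{"dp":[0,-0.5,1.5],"spin":0},{"dp":[0,-0.5,2.5],"spin":0},{"dp":[0,-0.5,3],"spin":0},{"dp":[0,-0.5,3],"spin":0}]'

```text
time: 27.05
tcp_pos: [0.5962, 0.2324, 0.1263]
ee_rot: [179.2, 1.2, 97.1]
ft_force: [-2.6, -0.1, 5.1]
width: 0.0281
```

Request:
carry_out --rows '[{"dp":[0,0,0],"spin":0},{"dp":[0,0,0],"spin":0},{"dp":[0,0,0],"spin":0},{"dp":[0,0,0],"spin":0},{"dp":[0,0,-5],"spin":0},{"dp":[0,0,-20],"spin":0},{"dp":[0,0,-50],"spin":0},{"dp":[0,0,-80],"spin":0},{"dp":[0,0,-80],"spin":0},{"dp":[0,0,-80],"spin":0},{"dp":[0,0,-80],"spin":0}]' --fingers 52

```text
time: 27.97
tcp_pos: [0.5947, 0.234, 0.206]
ee_rot: [179.2, 1.2, 97.1]
ft_force: [0.1, 0.2, 0.0]
width: 0.052
```

```bash
python3 sp.py f1; python3 - <<'E'
from h import *
planT((.4435,-.069,.24),97.2)
im2=np.load('/tmp/side_im.npy')
cv2.imwrite('pics/f1c.png',cv2.resize(im2[80:240,200:400,::-1],(750,600)))
E
```

```text
top 99 [ 0.4435 -0.0674] [0.027 0.03 ] mean [ 0.4432 -0.0679  0.1035]
top 99 [ 0.4407 -0.2544] [0.027 0.029] mean [ 0.4402 -0.2549  0.1033]
top 101 [ 0.437  -0.1635] [0.03 0.03] mean [ 0.4376 -0.1632  0.1031]
side 37 [ 0.5405 -0.0517] [0.031 0.017] mean [ 0.5369 -0.0536  0.1059]
side 79 [ 0.4433 -0.0693] [0.03  0.031] mean [ 0.4428 -0.0713  0.1028]
side 97 [ 0.4363 -0.1656] [0.029 0.029] mean [ 0.4366 -0.1663  0.1027]
side 118 [ 0.4404 -0.259 ] [0.029 0.03 ] mean [ 0.44   -0.2587  0.1028]
t 28.07 tip [0.5935 0.2346 0.2416] rot [179.37   1.26  97.11] zax [ 0.0136 -0.0204] F [-0.5 -0.1 -0.2] w 51.9 
 dp [-282.5 -186.5    5.7] spin -0.1
```

View pics/f1c.png

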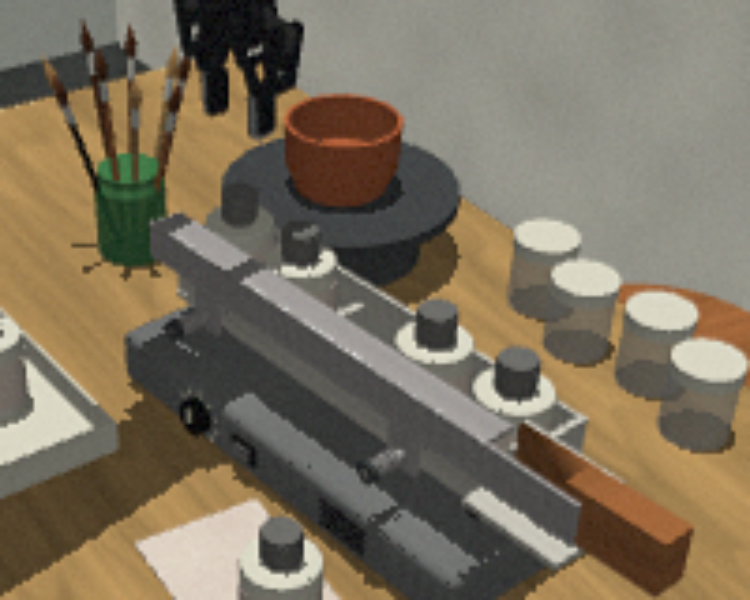

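Request:
carry_out --rows '[{"dp":[-28,-18,0],"spin":0},{"dp":[-60,-40,1],"spin":0},{"dp":[-93,-61,2],"spin":0},{"dp":[-126,-83,3],"spin":0},{"dp":[-159,-105,4],"spin":0},{"dp":[-192,-127,8],"spin":0},{"dp":[-225,-149,20],"spin":0},{"dp":[-258,-170,32],"spin":0},{"dp":[-282,-186.5,50],"spin":0},{"dp":[-282,-186.5,65],"spin":0},{"dp":[-282,-186.5,70],"spin":0},{"dp":[-282,-186.5,70],"spin":0}]'

```text
time: 29.07
tcp_pos: [0.4432, -0.07, 0.1365]
ee_rot: [179.6, 1.1, 97.1]
ft_force: [0.7, 0.0, -0.7]
width: 0.0521
```

```bash
python3 sp.py f2; python3 - <<'E'
from h import *
bot.get_image('top')
planT((.4437,-.0683,.083),97.2)
E
```

```text
top 97 [ 0.4407 -0.2553] [0.027 0.027] mean [ 0.4406 -0.255   0.1035]
side 37 [ 0.5404 -0.0521] [0.03 0.02] mean [ 0.5365 -0.0542  0.1062]
side 79 [ 0.4434 -0.0702] [0.029 0.032] mean [ 0.4428 -0.0713  0.1027]
side 94 [ 0.4375 -0.165 ] [0.028 0.03 ] mean [ 0.4369 -0.1668  0.1027]
side 119 [ 0.4401 -0.2582] [0.029 0.03 ] mean [ 0.44   -0.2587  0.103 ]
t 29.22 tip [ 0.445  -0.0693  0.1763] rot [179.34   1.27  97.2 ] zax [ 0.0143 -0.0206] F [ 0.2  0.6 -0.2] w 52.1 
 dp [ 3.2 -2.2 93.3] spin -0.0
```

Request:
carry_out --rows '[{"dp":[0.5,-0.5,20],"spin":0},{"dp":[1.5,-1,45],"spin":0},{"dp":[2.5,-1.8,65],"spin":0},{"dp":[3.2,-2.2,80],"spin":0},{"dp":[3.2,-2.2,90],"spin":0},{"dp":[3.2,-2.2,93],"spin":0},{"dp":[3.2,-2.2,93],"spin":0},{"dp":[3.2,-2.2,93],"spin":0},{"dp":[3.2,-2.2,93],"spin":0}]'

```text
time: 29.97
tcp_pos: [0.4454, -0.0694, 0.0476]
ee_rot: [179.2, 1.3, 97.2]
ft_force: [0.2, -0.5, -0.2]
width: 0.0519
```

Request:
carry_out --rows '[{"dp":[0,0,0],"spin":0},{"dp":[0,0,0],"spin":0},{"dp":[0,0,0],"spin":0},{"dp":[0,0,0],"spin":0},{"dp":[0,0,0],"spin":0},{"dp":[0,0,0],"spin":0}]' --fingers 10

```text
time: 30.47
tcp_pos: [0.4466, -0.0699, 0.049]
ee_rot: [179.1, 1.4, 97.2]
ft_force: [-1.2, 0.7, 6.3]
width: 0.0278
```

Request:
carry_out --rows '[{"dp":[0,0,-5],"spin":0},{"dp":[-0.5,0,-20],"spin":0},{"dp":[-1,0,-50],"spin":0},{"dp":[-2,0,-85],"spin":0},{"dp":[-3,0,-120],"spin":0},{"dp":[-4,1,-155],"spin":0},{"dp":[-4,1,-190],"spin":0},{"dp":[-4,1,-200],"spin":0},{"dp":[-4,1,-200],"spin":0},{"dp":[-4,1,-200],"spin":0},{"dp":[-4,1,-200],"spin":0},{"dp":[-4,1,-200],"spin":0}]'

```text
time: 31.47
tcp_pos: [0.4428, -0.0686, 0.2459]
ee_rot: [179.4, 1.2, 97.2]
ft_force: [-0.6, 0.1, -4.5]
width: 0.0282
```

```bash
python3 held.py f3s; python3 - <<'E'
from h import *
planT((.6133,.0786,.285),97.2)
im2=np.load('/tmp/side_im.npy')
cv2.imwrite('pics/f3c.png',cv2.resize(im2[80:280,200:400,::-1],(600,600)))
E
```

```text
z 0.008 180 axis-tip [-1.8 -0.1]
z 0.03 175 axis-tip [-1.9 -0.2]
z 0.05 169 axis-tip [-1.5  0.4]
lowest [0.1965 0.1974 0.198  0.1984 0.1986] exp base 0.2009
t 31.52 tip [ 0.4425 -0.068   0.2833] rot [179.33   1.27  97.21] zax [ 0.0143 -0.0205] F [ 0.9  0.  -2.9] w 27.9 
 dp [123.9 187.8  -2.3] spin 0.0
```

View pics/f3c.png

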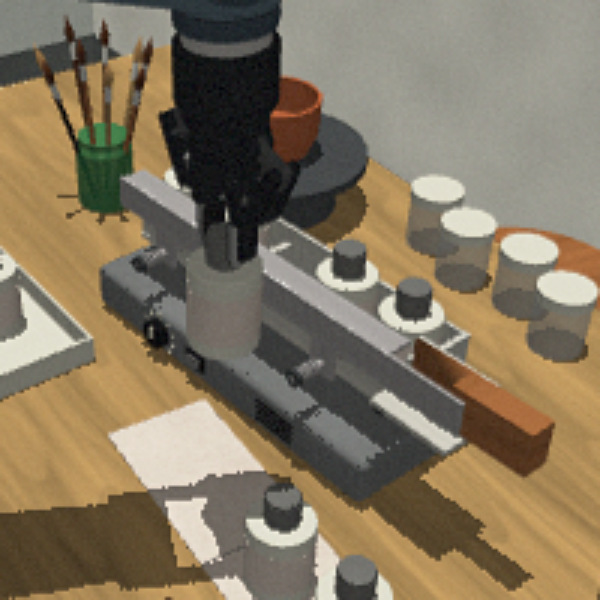

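Request:
carry_out --rows '[{"dp":[16,24,0],"spin":0},{"dp":[34,52,-1],"spin":0},{"dp":[53,81,-2],"spin":0},{"dp":[71,109,-3],"spin":0},{"dp":[89,137,-3],"spin":0},{"dp":[107,165,-3],"spin":0},{"dp":[118,181,-3],"spin":0},{"dp":[123.7,189.5,-3],"spin":0},{"dp":[123.7,189.5,-3],"spin":0},{"dp":[123.7,189.5,-3],"spin":0},{"dp":[123.7,189.5,-3],"spin":0},{"dp":[123.7,189.5,-3],"spin":0}]'

```text
time: 32.52
tcp_pos: [0.6148, 0.0769, 0.2487]
ee_rot: [179.4, 1.3, 97.1]
ft_force: [-0.1, 0.0, -2.9]
width: 0.0277
```

```bash
python3 held.py f4s; python3 - <<'E'
from h import *
planT((.6149,.0786,.168),97.2)
im2=np.load('/tmp/side_im.npy')
cv2.imwrite('pics/f4c.png',cv2.resize(im2[60:220,220:380,::-1],(600,600)))
E
```

```text
z 0.008 147 axis-tip [-1.9 -0. ]
z 0.03 134 axis-tip [-1.7 -0.4]
z 0.05 127 axis-tip [-1.7  0.5]
lowest [0.1987 0.1991 0.2002 0.2005 0.2011] exp base 0.2037
t 32.57 tip [0.6144 0.0778 0.2859] rot [179.34   1.27  97.14] zax [ 0.0142 -0.0206] F [ 0.2 -0.2 -3.5] w 27.9 
 dp [  3.4  -0.8 117.9] spin -0.1
```

View pics/f4c.png

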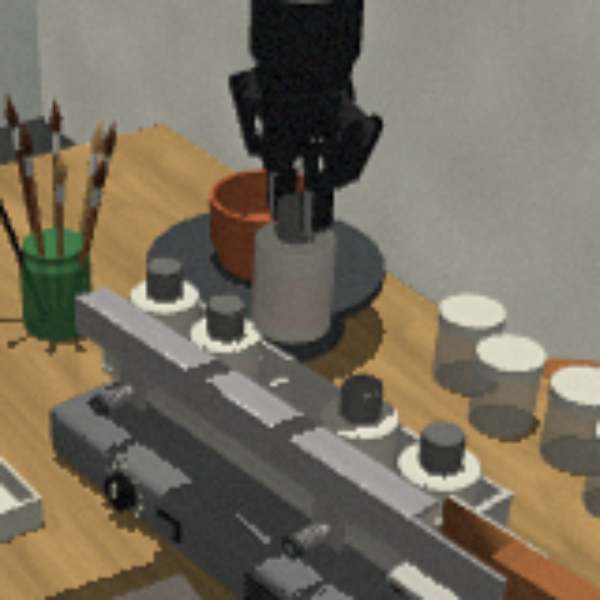

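Request:
carry_out --rows '[{"dp":[1,0,15],"spin":0},{"dp":[1.5,-0.3,35],"spin":0},{"dp":[2.2,-0.5,55],"spin":0},{"dp":[2.5,-0.6,70],"spin":0},{"dp":[2.8,-0.7,85],"spin":0},{"dp":[3.1,-0.8,100],"spin":0},{"dp":[3.3,-0.8,110],"spin":0},{"dp":[3.4,-0.8,116],"spin":0},{"dp":[3.4,-0.8,118],"spin":0},{"dp":[3.4,-0.8,118],"spin":0},{"dp":[3.4,-0.8,118],"spin":0},{"dp":[3.4,-0.8,118],"spin":0}]'

```text
time: 33.57
tcp_pos: [0.6161, 0.0778, 0.1321]
ee_rot: [179.2, 1.3, 97.1]
ft_force: [-1.1, 0.5, -3.1]
width: 0.028
```

```bash
python3 - <<'E'
from h import *
im2,_=shot('side','f5s')
planT((.6149,.0786,.166),97.2)
cv2.imwrite('pics/f5c.png',cv2.resize(im2[80:220,220:360,::-1],(600,600)))
E
```

```text
t 33.62 tip [0.6155 0.0785 0.169 ] rot [179.23   1.3   97.14] zax [ 0.0161 -0.0208] F [-0.4 -0.9 -4.1] w 27.9 
 dp [ 0.2 -0.6  2.9] spin -0.1
```

View pics/f5c.png

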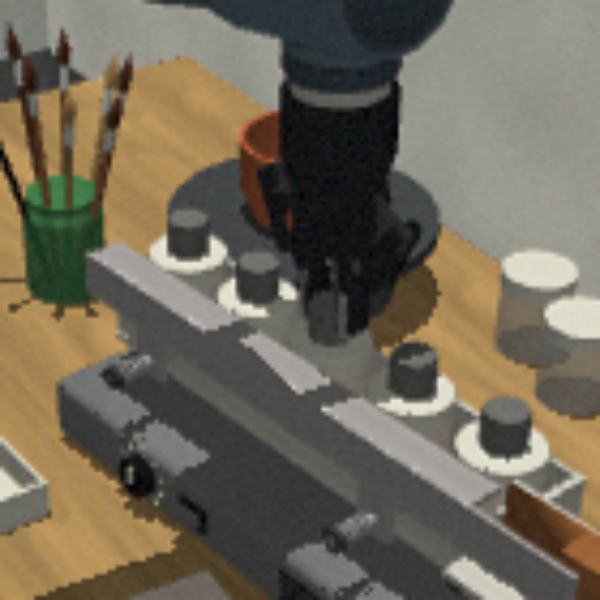

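Request:
carry_out --rows '[{"dp":[0,-0.5,2],"spin":0},{"dp":[0,-0.5,3.5],"spin":0},{"dp":[0,-0.5,4.5],"spin":0},{"dp":[0,-0.5,4.5],"spin":0}]'

```text
time: 33.95
tcp_pos: [0.6165, 0.0776, 0.1292]
ee_rot: [179.1, 1.3, 97.1]
ft_force: [-1.9, -0.6, 5.0]
width: 0.0278
```

Request:
carry_out --rows '[{"dp":[0,0,0],"spin":0},{"dp":[0,0,0],"spin":0},{"dp":[0,0,0],"spin":0},{"dp":[0,0,0],"spin":0},{"dp":[0,0,-5],"spin":0},{"dp":[0,0,-20],"spin":0},{"dp":[0,0,-50],"spin":0},{"dp":[0,0,-80],"spin":0},{"dp":[0,0,-80],"spin":0},{"dp":[0,0,-80],"spin":0},{"dp":[0,0,-80],"spin":0}]' --fingers 52

```text
time: 34.87
tcp_pos: [0.6148, 0.0793, 0.2089]
ee_rot: [179.1, 1.3, 97.1]
ft_force: [0.0, -0.5, -0.7]
width: 0.0517
```

```bash
python3 w.py g1 | grep -v '^ dp\|^t '; python3 - <<'E'
from h import *
o=(.58,.05);g=fromS((.0008,-.254),o,7.0)
t=fromS((-.0135,-.031),g,7.2); print(t); planT((*t,.27),7.2)
im2=np.load('/tmp/side_im.npy')
cv2.imwrite('pics/g1d.png',cv2.resize(im2[90:250,220:400,::-1],(675,600)))
C=cloud('side',np.load('/tmp/side.npy'));q=toS(C,o,7.)*1000;z=C[...,2]*1000
for i,yc in enumerate((-131.7,-53.7,24.3,102.3,180.3)):
    m=(z>179)&(z<190)&(abs(q[...,1]-yc)<25)&(q[...,0]>0)&(q[...,0]<70)
    if m.sum()>5: print(i,m.sum(),'captop z',np.median(z[m]),np.round(np.median(q[m],0),1))
E
```

```text
top -55 69 x [-26.3  -0.1] z [135. 171. 174.]
top -40 72 x [-26.2   0.2] z [135. 171. 175.]
top -25 64 x [-26.1  -0. ] z [157. 171. 174.]
top -10 70 x [-26.   -0.1] z [152. 170. 175.]
top 5 63 x [-26.2   2. ] z [166. 171. 174.]
top 20 56 x [-24.7   1.9] z [167. 171. 174.]
top 35 46 x [-20.1   2.6] z [139. 169. 173.]
top 50 22 x [-16.4   4.8] z [142. 170. 174.]
railfront [-30.4 -29.5]
side -55 171 x [-26.6   1.5] z [131. 160. 174.]
side -40 120 x [-26.7   0.6] z [131. 163. 173.]
side -25 114 x [-27.1   0.5] z [130. 162. 173.]
side -10 110 x [-27.1  -0.1] z [131. 162. 173.]
side 5 75 x [-26.8   4.6] z [135. 170. 172.]
side 20 47 x [-25.4   9.3] z [164. 170. 172.]
side 35 32 x [-20.8   3.7] z [159. 169. 172.]
side 50 32 x [-16.7   1.3] z [158. 169. 171.]
side 65 24 x [-11.2  -0.2] z [149. 166. 172.]
side 80 4 x [-4.6 -3.4] z [148. 167. 171.]
railfront [-31.8 -30.8]
[ 0.60224063 -0.23445678]
t 34.97 tip [0.6135 0.08   0.2445] rot [179.28   1.29  97.13] zax [ 0.0152 -0.0208] F [-0.2 -0.2 -0.7] w 52.0 
 dp [-311.1  -50.   -19.2] spin 89.9
0 71 captop z 182.78522976736255 [  35.8 -135.1]
1 62 captop z 182.8801974051913 [ 35.7 -56. ]
2 52 captop z 182.53008553458955 [35.7 23.4]
3 47 captop z 183.1504968144594 [33.4 97.1]
4 43 captop z 182.48580887681686 [ 36.2 177.1]
```

View pics/g1d.png

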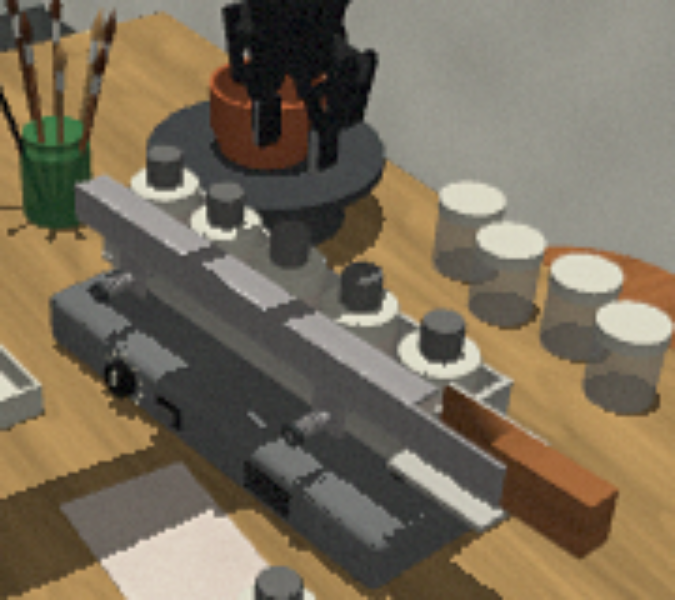

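View pics/g1t.png

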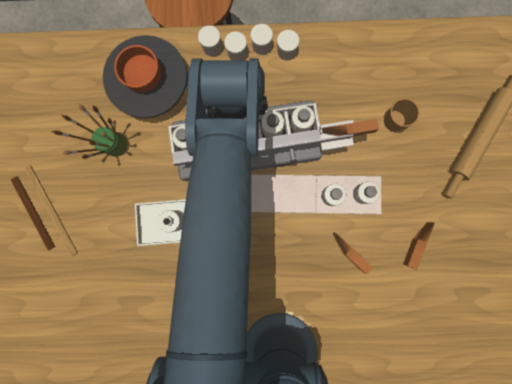

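Request:
carry_out --rows '[{"dp":[-25,-4,-5],"spin":7},{"dp":[-51,-8,-10],"spin":14},{"dp":[-78,-12,-15],"spin":21},{"dp":[-104,-17,-19],"spin":28},{"dp":[-130,-21,-19],"spin":35},{"dp":[-156,-25,-19],"spin":42},{"dp":[-182,-29,-19],"spin":49},{"dp":[-208,-33,-19],"spin":56},{"dp":[-234,-38,-19],"spin":63},{"dp":[-260,-42,-19],"spin":70},{"dp":[-286,-46,-19],"spin":77},{"dp":[-311,-50,-19],"spin":84}]'

```text
time: 35.97
tcp_pos: [0.602, -0.2362, 0.2311]
ee_rot: [178.8, -0.5, 12.8]
ft_force: [-0.1, 0.2, 0.6]
width: 0.0519
```

```bash
python3 - <<'E'
from h import *
for i in range(3): bot.get_image('top')
planT((.6022,-.2343,.20),7.2)
E
```

```text
t 36.12 tip [ 0.6015 -0.2356  0.2681] rot [178.76  -0.47  13.06] zax [ 0.0128 -0.0193] F [ 1.1  0.2 -0.5] w 52.2 
 dp [ 0.4 -2.5 68. ] spin 5.9
```

Request:
carry_out --rows '[{"dp":[0.2,-1,10],"spin":3},{"dp":[0.4,-2.5,25],"spin":5.9},{"dp":[0.4,-2.5,40],"spin":5.9},{"dp":[0.4,-2.5,52],"spin":5.9},{"dp":[0.4,-2.5,52],"spin":5.9},{"dp":[0.4,-2.5,52],"spin":5.9},{"dp":[0.4,-2.5,52],"spin":5.9}]'

```text
time: 36.7
tcp_pos: [0.6029, -0.2345, 0.1798]
ee_rot: [178.8, -0.6, 7.2]
ft_force: [-0.3, -0.1, 0.8]
width: 0.0522
```

```bash
python3 - <<'E'
from h import *
im2,_=shot('side','h1s')
planT((.6022,-.2343,.136),7.2)
cv2.imwrite('pics/h1c.png',cv2.resize(im2[140:260,300:420,::-1],(600,600)))
E
```

```text
t 36.75 tip [ 0.6026 -0.2341  0.2173] rot [178.75  -0.68   7.2 ] zax [ 0.0145 -0.0202] F [ 0.7 -0.8  0.4] w 51.9 
 dp [-1.4 -1.6 81.3] spin -0.0
```

View pics/h1c.png

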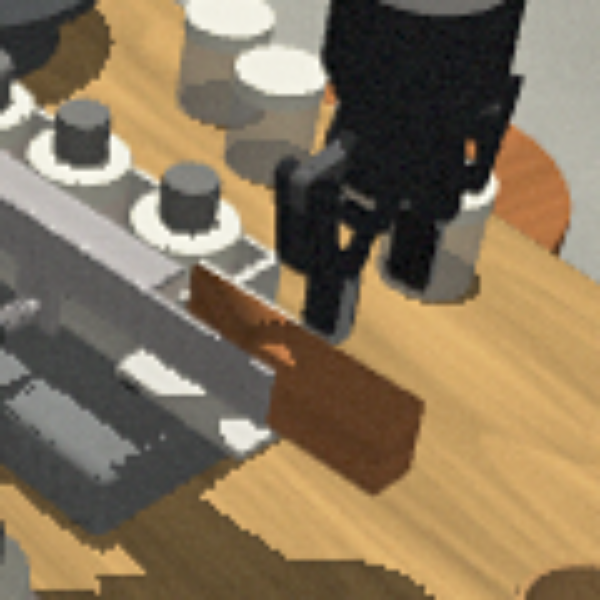

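Request:
carry_out --rows '[{"dp":[-0.5,-0.5,15],"spin":0},{"dp":[-0.8,-1,30],"spin":0},{"dp":[-1.4,-1.6,45],"spin":0},{"dp":[-1.4,-1.6,60],"spin":0},{"dp":[-1.4,-1.6,75],"spin":0},{"dp":[-1.4,-1.6,81],"spin":0},{"dp":[-1.4,-1.6,81],"spin":0},{"dp":[-1.4,-1.6,81],"spin":0},{"dp":[-1.4,-1.6,81],"spin":0}]'

```text
time: 37.5
tcp_pos: [0.6037, -0.2355, 0.1009]
ee_rot: [178.7, -0.8, 7.2]
ft_force: [0.4, 0.5, -0.2]
width: 0.052
```

```bash
python3 - <<'E'
from h import *
im2,_=shot('side','h2s')
planT((.6022,-.2343,.136),7.2)
cv2.imwrite('pics/h2c.png',cv2.resize(im2[140:260,300:420,::-1],(600,600)))
E
```

```text
t 37.55 tip [ 0.603  -0.2348  0.138 ] rot [178.65  -0.8    7.2 ] zax [ 0.0168 -0.0216] F [ 0.6 -0.4 -0.1] w 52.1 
 dp [-0.8 -0.6  1.9] spin 0.0
```

View pics/h2c.png

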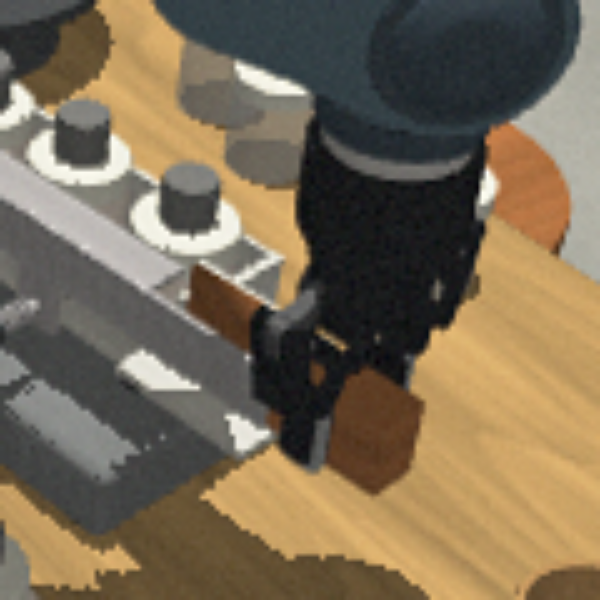

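Fingers straddle the wedge, so I close and pull along -y (tool +y).

Request:
carry_out --rows '[{"dp":[-0.8,0,1],"spin":0},{"dp":[-0.8,0,1],"spin":0},{"dp":[-0.8,0,1],"spin":0},{"dp":[-0.8,0,1],"spin":0},{"dp":[-0.8,0,1],"spin":0},{"dp":[-0.8,0,1],"spin":0}]' --fingers 10

```text
time: 38.05
tcp_pos: [0.6041, -0.2361, 0.1011]
ee_rot: [178.6, -1.0, 7.2]
ft_force: [5.3, -0.5, 3.8]
width: 0.0266
```

Request:
carry_out --rows '[{"dp":[0,8,0],"spin":0},{"dp":[0,20,0],"spin":0},{"dp":[0,35,0],"spin":0},{"dp":[0,50,0],"spin":0},{"dp":[0,65,0],"spin":0},{"dp":[-1,80,0],"spin":0},{"dp":[-2,95,0],"spin":0},{"dp":[-3,110,0],"spin":0},{"dp":[-3,125,0],"spin":0},{"dp":[-3,125,0],"spin":0},{"dp":[-3,125,0],"spin":0}]'

```text
time: 38.97
tcp_pos: [0.6161, -0.3614, 0.1038]
ee_rot: [178.6, -0.9, 7.1]
ft_force: [0.0, 0.4, -1.5]
width: 0.0262
```

```bash
python3 w.py i1; python3 - <<'E'
from h import *
im2=np.load('/tmp/side_im.npy')
cv2.imwrite('pics/i1d.png',cv2.resize(im2[110:290,240:440,::-1],(660,594)))
plan((.6,-.35,.2),-83)
E
```

```text
t 38.97 tcp [ 0.6161 -0.3614  0.1038] rot [178.6   -0.91   7.11] F [ 0.   0.4 -1.5] w 26.2 
 dp [   1.3 -129.8    3.2] spin -0.1
top -100 56 x [-29.7  -4.5] z [131. 172. 176.]
top -85 37 x [-23.   -3.6] z [132. 171. 176.]
top -70 31 x [-18.4  -3.7] z [131. 171. 175.]
top -55 18 x [-13.4  -3.5] z [132. 170. 174.]
top -40 4 x [-6.9 -4.3] z [143. 159. 171.]
top 5 5 x [-33.1   8.4] z [122. 124. 165.]
railfront [-13.9 -13.3]
side -100 117 x [-29.4  -3.2] z [131. 167. 175.]
side -85 100 x [-24.5  -4.2] z [130. 163. 174.]
side -70 88 x [-18.5  -4.5] z [131. 158. 173.]
side -55 72 x [-13.   -3.8] z [129. 156. 173.]
railfront [-14.7 -13.9]
t 39.07 tcp [ 0.6164 -0.36    0.1038] rot [178.62  -0.91   7.2 ] F [ 0.1  0.2 -1.6] w 26.7 
 dp [-13.4  -9.6 -96.7] spin 90.2
```

View pics/i1d.png

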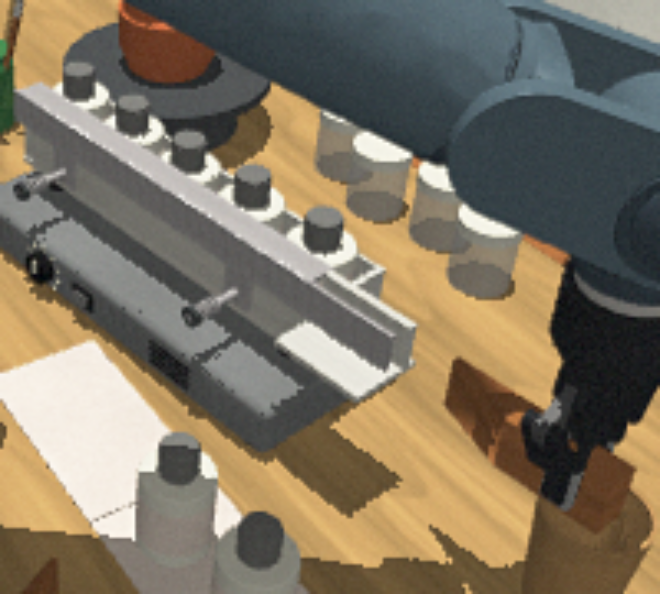

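```bash
python3 -c "
from h import *
plan((.431,-.4285,.15),-83.2)"
```

```text
t 39.07 tcp [ 0.6164 -0.36    0.1038] rot [178.62  -0.91   7.2 ] F [ 0.1  0.2 -1.6] w 26.7 
 dp [-191.7   45.9  -48.2] spin 90.4
```

Request:
carry_out --rows '[{"dp":[0,0,-25],"spin":0},{"dp":[-5,1,-45],"spin":5},{"dp":[-22,5,-48],"spin":12},{"dp":[-42,10,-48],"spin":19},{"dp":[-62,15,-48],"spin":26},{"dp":[-82,20,-48],"spin":33},{"dp":[-102,25,-48],"spin":40},{"dp":[-122,30,-48],"spin":47},{"dp":[-142,35,-48],"spin":54},{"dp":[-162,40,-48],"spin":61},{"dp":[-182,44,-48],"spin":68},{"dp":[-191.7,46,-48],"spin":75}]'

```text
time: 40.07
tcp_pos: [0.4293, -0.4281, 0.1497]
ee_rot: [-179.5, -1.5, -68.2]
ft_force: [0.6, 0.1, -1.1]
width: 0.0261
```

```bash
python3 -c "
from h import *
for i in range(2): bot.get_image('top')
plan((.431,-.4285,.03),-83.2)"
```

```text
t 40.17 tcp [ 0.4299 -0.4282  0.1498] rot [-179.49   -1.53  -67.86] F [-0.4  0.4 -1.5] w 26.2 
 dp [ -2.5   0.2 119.8] spin 15.3
```

Request:
carry_out --rows '[{"dp":[-1,0,10],"spin":7},{"dp":[-2,0,30],"spin":14},{"dp":[-2.5,0.2,55],"spin":15.3},{"dp":[-2.5,0.2,80],"spin":15.3},{"dp":[-2.5,0.2,105],"spin":15.3},{"dp":[-2.5,0.2,120],"spin":15.3},{"dp":[-2.5,0.2,135],"spin":15.3},{"dp":[-2.5,0.2,145],"spin":15.3},{"dp":[-2.5,0.2,150],"spin":15.3},{"dp":[-2.5,0.2,150],"spin":15.3},{"dp":[-2.5,0.2,150],"spin":15.3},{"dp":[-2.5,0.2,150],"spin":15.3}]'

```text
time: 41.17
tcp_pos: [0.4323, -0.4298, 0.001]
ee_rot: [-179.0, -1.4, -83.1]
ft_force: [-0.4, -0.2, -1.4]
width: 0.0261
```

```bash
python3 - <<'E'
from h import *
im2,d=shot('side','j1s')
plan((.431,-.4285,-.026),-83.2)
cv2.imwrite('pics/j1c.png',cv2.resize(im2[264:384,300:450,::-1],(750,600)))
C=cloud('side',d); imn=im2.astype(int); m=(imn[...,0]-imn[...,2]>25)&(C[...,2]>.012)&(C[...,0]>.38)&(C[...,0]<.55)&(abs(C[...,1]+.428)<.04)
for x in range(395,550,15):
    s=m&(abs(C[...,0]*1000-x)<7)
    if s.sum()>5: print(x,s.sum(),np.round(np.percentile(C[...,2][s]*1000,[2,50,97])))
E
```

```text
t 41.22 tcp [ 0.4323 -0.4299  0.0011] rot [-179.05   -1.46  -83.13] F [-0.9 -0.3 -0.5] w 26.5 
 dp [-2.2  1.5 27. ] spin 0.1
395 90 [27. 51. 70.]
410 171 [30. 70. 81.]
425 114 [ 31.  70. 110.]
440 27 [ 69.  71. 196.]
470 6 [36. 46. 53.]
485 19 [ 30.  41. 328.]
500 27 [ 45.  71. 302.]
515 67 [32. 71. 75.]
530 62 [32. 68. 75.]
545 13 [32. 67. 74.]
```

View pics/j1c.png

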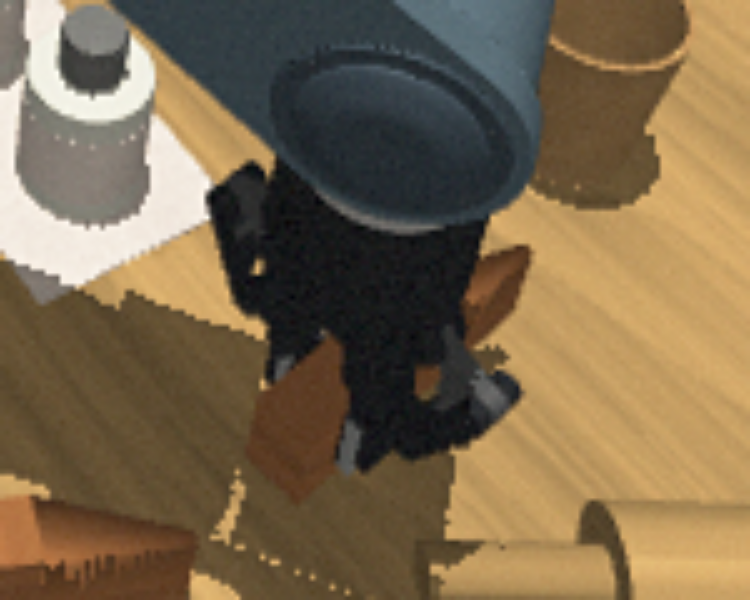

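Wedge bottom is about 27 mm up, so I lower it gently.

Request:
carry_out --rows '[{"dp":[-1,0.8,8],"spin":0},{"dp":[-2,1.5,16],"spin":0},{"dp":[-2,1.5,21],"spin":0},{"dp":[-2,1.5,24],"spin":0},{"dp":[-2,1.5,26],"spin":0},{"dp":[-2,1.5,27],"spin":0},{"dp":[-2,1.5,27],"spin":0},{"dp":[-2,1.5,27],"spin":0}]'

```text
time: 41.88
tcp_pos: [0.4307, -0.4284, -0.0252]
ee_rot: [-179.1, -1.4, -83.1]
ft_force: [-3.6, 4.3, 8.0]
width: 0.0263
```

```bash
python3 - <<'E'
from h import *
im2,d=shot('side','j2s')
plan((.431,-.4285,-.026),-83.2)
C=cloud('side',d); imn=im2.astype(int); m=(imn[...,0]-imn[...,2]>25)&(C[...,2]>.025)&(C[...,0]>.38)&(C[...,0]<.55)&(abs(C[...,1]+.428)<.025)
for x in range(395,550,15):
    s=m&(abs(C[...,0]*1000-x)<7)
    if s.sum()>5: print(x,s.sum(),np.round(np.percentile(C[...,2][s]*1000,[50,80,97])))
E
```

```text
t 41.93 tcp [ 0.4307 -0.4284 -0.0252] rot [-179.13   -1.36  -83.12] F [-3.2  2.8  7.3] w 26.6 
 dp [ 0.1 -0.3  0.8] spin 0.1
395 75 [37. 43. 46.]
410 112 [44. 45. 47.]
425 84 [45. 46. 48.]
440 18 [45. 46. 57.]
500 26 [45. 47. 48.]
515 48 [46. 47. 49.]
530 40 [45. 46. 48.]
```

Touching the table (8 N), so I release and rise.

Request:
carry_out --rows '[{"dp":[0,0,0],"spin":0},{"dp":[0,0,0],"spin":0},{"dp":[0,0,0],"spin":0},{"dp":[0,0,0],"spin":0},{"dp":[0,0,-5],"spin":0},{"dp":[0,0,-20],"spin":0},{"dp":[0,0,-50],"spin":0},{"dp":[0,0,-85],"spin":0},{"dp":[0,0,-120],"spin":0},{"dp":[0,0,-155],"spin":0},{"dp":[0,0,-190],"spin":0},{"dp":[0,0,-200],"spin":0}]' --fingers 50

```text
time: 42.93
tcp_pos: [0.429, -0.4267, 0.1821]
ee_rot: [-178.8, -1.9, -83.1]
ft_force: [-0.4, -0.9, -0.1]
width: 0.0498
```

```bash
python3 w.py k1; python3 sp.py k2; python3 - <<'E'
from h import *
C=cloud('side',np.load('/tmp/side.npy'))
fitwedge(C,(.431,-.4285),6.8)
for t,c in((('cup'),'side'),('brush_jar','side')):
    print(t,[(round(k['p'],2),np.round(k['xy'])) for k in bot.cut_out(t,c)[:2]])
o=(.58,.05);q=toS(C,o,7.)*1000;z=C[...,2]*1000
for i,yc in enumerate((-131.7,-53.7,24.3,102.3,180.3)):
    m=(z>179)&(z<190)&(abs(q[...,1]-yc)<25)&(q[...,0]>0)&(q[...,0]<70)
    if m.sum()>5: print(i,m.sum(),'captop z',round(np.median(z[m]),1))
E
```

```text
t 42.93 tcp [ 0.429  -0.4267  0.1821] rot [-178.84   -1.91  -83.12] F [-0.4 -0.9 -0.1] w 49.8 
 dp [-174.9 -192.8   82.8] spin -90.3
top 5 5 x [-33.4   8.9] z [125. 127. 166.]
railfront [-13.8 -13.2]
railfront [-15.  -14.3]
top 99 [ 0.4408 -0.2547] [0.027 0.029] mean [ 0.4402 -0.2548  0.1036]
top 102 [ 0.4381 -0.1632] [0.027 0.029] mean [ 0.4376 -0.1632  0.1032]
side 34 [ 0.5399 -0.0504] [0.03  0.018] mean [ 0.5374 -0.0535  0.1057]
side 98 [ 0.4375 -0.1656] [0.028 0.029] mean [ 0.4369 -0.1669  0.1026]
side 119 [ 0.4406 -0.2579] [0.028 0.029] mean [ 0.4403 -0.2587  0.1027]
wedge [ 432.9 -428.     7. ] cost 6.0 748 [-33. 102.] [-13.7  13.5]
cup [(0.96, array([424., 269.])), (0.48, array([230., 135.]))]
brush_jar [(0.59, array([232., 138.]))]
```

View pics/k2s.png

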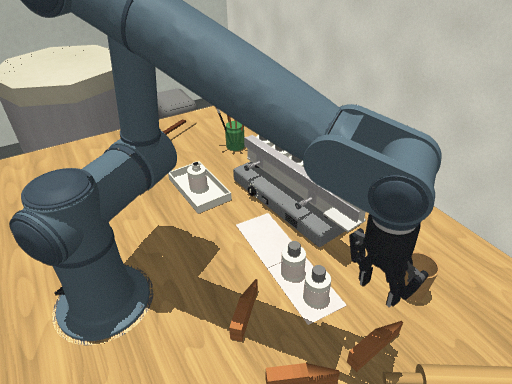

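View pics/k2t.png

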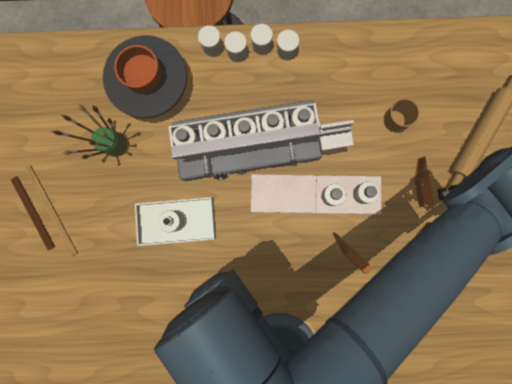

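The top picture shows five capped bottles at px (184,135), (213,131), (243,127), (272,121) and (303,118) under the shut rail. The empty bottle stands in the tray at (170,221), the wedge lies flat near (425,182), and the cup (403,116) and brush jar (105,142) have not moved. Handing in.

```bash
python3 -c "
from rig import bot
print(bot.hand_in())"
```

```text
the job is handed in; nothing more can be done
None
```

I did the whole job in the order asked and handed it in at about 43 s of the 210 s allowed. No verdict was reported.

- **Wedge in:** I pushed the wedge farthest from the base into the gap to full thickness and let go. It held the rail about 17 mm open by itself.
- **Bottles:** The uncapped bottle went from pocket 5 into the wash tray, upright. Two full spares went into pockets 5 and 3. The full bottles already in pockets 1, 2 and 4 stayed where they were.
- **Wedge out:** I pulled the wedge and laid it back within about 2 mm of where it started.

**Last checks:**
- The rail's front edge is back at its starting reading, within about 1 mm.
- All five capped bottles are under the rail. Their cap tops measured 182.5–183 mm, which is seated. I took that reading before pulling the wedge, because the arm hid the caps from the side camera afterwards; the last top picture shows all five.
- The empty bottle stands in the tray, two spares remain on the paper, and the cup and brush jar have not moved.

**What disagreed:** The real fingertips sit about 35 mm farther back than the reported tool point, in the cameras and on contact. My first grasp at the wedge therefore closed above it, with about 2–3 N on the wrist sensor, and did not move it. I corrected for the offset from then on. The tool also drifted to a tilt of 1–2 degrees, and the bottles still went in upright.

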